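# Cross-tighten the nuts of a monitor-arm foot

## Robot

A 6-joint arm with a two-finger parallel gripper is mounted at the origin on the work surface. World frame = base frame: x ahead of the robot, y to its left, z up, the work surface at z = 0. Lengths are in mm, angles in rad, forces in N, time in s.
With the tool pointing down it reaches from about 325 to 900 mm from the base axis. Payload 3.5 kg.
Tool frame: the origin (TCP) lies where the fingers leave the gripper's body, on its centre line; the fingertips stand 73 mm ahead of it and the grasp point (between the pads) lies 54 mm ahead of it; z points along the fingers, y is the direction in which the jaws open and shut (so a half turn about z gives the same grasp; the last joint's range is limited). The gripper opens to 85 mm and grips with 20 to 120 N. Pads are 22 mm wide; open, the fingers measure 114 mm over their backs; the gripper's body (76 mm by 85 mm) begins 54 mm behind the grasp point. The pads swing forward as they close: fully open they stand 13 mm farther back than shut.
Start: joints at [1.084, 0.276, -0.026, 1.268, 0, 1.467], TCP at [234.035, 579.525, 303.913] pointing down, gripper open.
Joint ranges: [-3.12, 3.12], [-0.85, 1.88], [-1.08, 1.24], [-1.95, 2.15], [-1.57, 1.53], [-3.14, 3.14]. Speed limits (rad/s): [2.57, 2.57, 3.14, 3.14, 3.14, 3.14].

## Interface

Orientations are given as a rotation vector (axis times angle).
In Python, from station import * gives the robot as it stands.
- The arm moves only by the tool servo_tool, never from a script. Its argument "steps" is a list of rows, each a list of 3 entries, a list of its own where there are three numbers: the shift along the tool's x, y, z in units of 20 cm (1.0 is 20 cm), then the turn about the tool's z in units of 180 degrees (1.0 is 180 degrees), then the closure in counts, from 0 (fully open) to 255 (shut). A call has exactly 8 rows; each row is the pose to reach, as a shift and turn from the pose commanded when the call began, along the tool's axes at that moment, turning the shorter way round; what a row does not reach only later rows make up. A row lasts 1/10 s, in which the tool goes at most 50 mm and 8.59 degrees, less where a joint would pass 70% of its speed; a pose out of reach is approached as far as the arm can. A call with a number of a shift or a turn outside -1 to 1 is refused whole. A call with a gripper value outside its range is refused whole. The fingers move at their own pace and stop on an object; "squeeze" is the grip in N (left out, the last holds). Time passes only in rows, so rows that repeat a pose let the fingers close, or fill a call up. It gives the time, the measured TCP pose, the force and the opening at its end, in the units of the state.
- state(): the state, without advancing time (a new reading comes with each control period).
- snapshot(name): name is "side" or "top" or "wrist"; returns a dict with "color" (400x640x3 uint8, red, green, blue), "fov_y" (degrees; the focal length in pixels is half the picture's height over the tangent of half this angle, whatever the lens; pixels are square), "cx", "cy" (the principal point, pixels), "pose" (4x4, takes a point from camera to world coordinates); the wrist camera has in their place "hand_eye" (4x4, takes a point from camera to tool coordinates, whose origin is the TCP and whose axes are the flange's). Camera axes: x right, y up, looking along -z (the intrinsics and any distortion apply to the point x, -y, -z); pixel columns grow to the right and rows downward; lengths in mm; the calibration is good to about 2 mm. A picture is of the moment at which its call begins: read the wrist's pose just before it. There is no depth.
- job_done(): hands the job in, once; it reports no verdict.
Trained networks look in a picture, given as the dict that the camera call returned (one of the last four; its "shot" number tells which), for a name from the list of things; names that differ only in an ending like _2 or _b are one class to them, and where a whole thing is asked for, a point or a joint stands for the part that bears it (a point fixed in the world has none). Each returns a list of dicts, best first, with "p" (0 to 1); they miss things now and then, are a little off and sometimes report something else, mostly with a low value. They report only what shows in the picture. A call takes as long as a camera call. They do not tell look-alikes from the thing itself.
- look_for(picture, query): "extent" ([left, top, width, height] as shares, 0 to 1, of the picture: columns of its width, rows of its height, round what is visible of it).
- silhouettes(picture, query): "region" (400x640 bool, what is visible of it) and "extent" ([left, top, width, height] as shares, 0 to 1, of the picture: columns of its width, rows of its height, round what is visible of it).
The state is a dict: "time_s": time; "qpos": joint angles; "dq": joint speeds; "effort": joint torques, N m; "tool_pos": TCP position; "orientation": TCP orientation; "force": force on the tool from outside, world axes, zero at the start; "ft_torque": the same for the moment, N m; "opening": opening from 0.0 (shut) to 1.0 (fully open).
Only numpy, scipy, OpenCV 4.12 (cv2) and the standard library are available. Lean on these libraries where they do the work, as an engineer would, in place of code of your own. Each camera call takes 0.05 s, during which the arm holds its last target.

## Task

Finish bolting down the foot of the monitor arm on the desk with the socket key from its holder. One pair of opposite nuts has already been brought half way: bring the other two about half way as well, then go round all four in cross order (after a nut the one diagonally opposite, then the other two) and turn each fully home, until it firmly stops. The studs turn along a little before they bite, so go by feel: push the key on gently, stop at the first firm resistance and do not over-tighten; at the end stand the key upright in its holder again and leave everything else where it is.

Things in the scene. Friction and masses are not known exactly. Their poses are not given: they have to be found in the camera images.
- foot: Foot of a monitor arm, fixed to the desk: dark square plate 160 x 160 x 10 mm, a round collar in the middle, 40 mm wide, top 26 mm above the desk, and a tongue 30 mm wide sticking out 20 mm from its -x side. Origin: centre of the plate's underside; x, y along its sides, z up. Nuts in ring order: nut1 (-x,-y), nut2 (-x,+y), nut3 (+x,+y), nut4 (+x,-y); 90 mm apart, opposite pairs 1-3, 2-4.
- key: Socket key: an upright nut driver 80 mm long, 0.2 to 0.4 kg, standing mouth down in its holder. Origin: centre of its lower end, the mouth; z up. Socket: square, 33 mm wide, 24 mm high, with a square hole 20 x 20 mm (nut 18 x 18), 16.5 mm deep, whose lowest 6 mm flare out to centre within 2 mm; sides square to x and y. On a nut it has about 0.12 rad of play either way, plus a few hundredths of give under load.
- key_grip (a point): Middle of the key's black square grip, 26 x 26 mm and 48 mm high (32 to 80 mm above the mouth), sides square to the key's x and y; the point is 56 mm above the mouth, on the axis. Below the grip is a shaft 18 mm wide.
- holder: Fixed square plastic pocket for the key, open on top: 58 x 58 mm outside, 32 mm high, walls and floor 6 mm thick. Origin: centre of its underside, on the desk.
- nut1 (a joint): How far nut1 is turned on its stud (rad); tightening is clockwise from above and makes it grow. Starts between 0.52 and 0.66 (already half way); half way is about 0.6; it stops at 1.2, fully home. Its stud turns along at first (0.03 N m), by 0 to 0.45 rad, unknown, before it bites and the nut turns on it (0.09 N m); both stay where left. Beyond 1.2 it winds up about 18 N m per rad: 0.2 to 0.4 N m is enough; past 1.24 it is over-tightened.
- nut1_top (a point): Centre of the top of nut1, at (-45,-45) mm in the foot's x, y and 30 mm above the desk. Steel square nut, 18 x 18 mm, 16 mm high, on a round skirt 31 mm wide, 4 mm thick, with a small flat pointing tab. The point turns with the nut: x along the tab; x and y square to the nut's flats. Fully on, the key's mouth is 16 mm below this point and rests on the skirt.
- nut2 (a joint): How far nut2 is turned on its stud (rad); tightening is clockwise from above and makes it grow. Starts loose, between 0 and 0.25; half way is about 0.6; it stops at 1.2, fully home. Its stud turns along at first (0.03 N m), by 0 to 0.45 rad, unknown, before it bites and the nut turns on it (0.09 N m); both stay where left. Beyond 1.2 it winds up about 18 N m per rad: 0.2 to 0.4 N m is enough; past 1.24 it is over-tightened.
- nut2_top (a point): Centre of the top of nut2, at (-45,+45) mm in the foot's x, y and 30 mm above the desk. Steel square nut, 18 x 18 mm, 16 mm high, on a round skirt 31 mm wide, 4 mm thick, with a small flat pointing tab. The point turns with the nut: x along the tab; x and y square to the nut's flats. Fully on, the key's mouth is 16 mm below this point and rests on the skirt.
- nut3 (a joint): How far nut3 is turned on its stud (rad); tightening is clockwise from above and makes it grow. Starts between 0.52 and 0.66 (already half way); half way is about 0.6; it stops at 1.2, fully home. Its stud turns along at first (0.03 N m), by 0 to 0.45 rad, unknown, before it bites and the nut turns on it (0.09 N m); both stay where left. Beyond 1.2 it winds up about 18 N m per rad: 0.2 to 0.4 N m is enough; past 1.24 it is over-tightened.
- nut3_top (a point): Centre of the top of nut3, at (+45,+45) mm in the foot's x, y and 30 mm above the desk. Steel square nut, 18 x 18 mm, 16 mm high, on a round skirt 31 mm wide, 4 mm thick, with a small flat pointing tab. The point turns with the nut: x along the tab; x and y square to the nut's flats. Fully on, the key's mouth is 16 mm below this point and rests on the skirt.
- nut4 (a joint): How far nut4 is turned on its stud (rad); tightening is clockwise from above and makes it grow. Starts loose, between 0 and 0.25; half way is about 0.6; it stops at 1.2, fully home. Its stud turns along at first (0.03 N m), by 0 to 0.45 rad, unknown, before it bites and the nut turns on it (0.09 N m); both stay where left. Beyond 1.2 it winds up about 18 N m per rad: 0.2 to 0.4 N m is enough; past 1.24 it is over-tightened.
- nut4_top (a point): Centre of the top of nut4, at (+45,-45) mm in the foot's x, y and 30 mm above the desk. Steel square nut, 18 x 18 mm, 16 mm high, on a round skirt 31 mm wide, 4 mm thick, with a small flat pointing tab. The point turns with the nut: x along the tab; x and y square to the nut's flats. Fully on, the key's mouth is 16 mm below this point and rests on the skirt.
- pencup: Bystander, leave alone: the black pencil cup (72 mm wide, pens up to 135 mm high).
- washer: Bystander, leave alone: the loose 25 mm washer lying on the foot plate between two nuts.
- sparenut: Bystander, leave alone: the spare nut lying on the desk.
- notepad: Bystander, leave alone: the 76 mm block of green notes.
- tumbler: Bystander, leave alone: the yellow drinking bottle.
- mug: Bystander, leave alone: the white mug.
- mouse: Bystander, leave alone: the computer mouse.
There are look-alikes about, which are no part of the job. There is more than one size of the foot; the one meant has the size given above.

How it is judged (in metres and radians):
On the way, in this order (a step that is already met when the one before it is completed fails the run):
1. the key is lifted clear of its holder (z of key in the frame of holder above 0.04 m), for 0.1 s.
2. first pass done: all four nuts about half way (each over 0.45 rad, none over 0.85) (value of joint nut1 between 0.45 and 0.85 rad and value of joint nut2 between 0.45 and 0.85 rad and value of joint nut3 between 0.45 and 0.85 rad and value of joint nut4 between 0.45 and 0.85 rad), for 0.1 s.
3. second pass done: all four nuts home (each over 1.16 rad) (value of joint each of nut1, nut2, nut3, nut4 above 1.16 rad), for 0.1 s.
At the end, for the whole second after the job is handed in: All four nuts are home (each over 1.16 rad) and the key stands in its holder, on its floor (mouth within 12 mm of the holder's axis and less than 12 mm above its underside), within 0.12 rad of upright, at rest (all of step 3 and horizontal distance between key and holder below 0.012 m and z of key in the frame of holder below 0.012 m and angle between key's own z axis and vertical below 0.12 rad and linear speed of key below 0.02 m/s); the robot touches nothing.
It fails at once if out of cross order: two neighbouring nuts past 1.0 rad while both others are short of it ((value of joint each of nut1, nut2 above 1 rad and value of joint each of nut3, nut4 below 1 rad) or (value of joint each of nut2, nut3 above 1 rad and value of joint each of nut4, nut1 below 1 rad) or (value of joint each of nut3, nut4 above 1 rad and value of joint each of nut1, nut2 below 1 rad) or (value of joint each of nut4, nut1 above 1 rad and value of joint each of nut2, nut3 below 1 rad)).
It fails at once if a nut run past 0.85 rad while another has not yet had its first pass (0.45 rad) (value of joint any of nut1, nut2, nut3, nut4 above 0.85 rad and value of joint any of nut1, nut2, nut3, nut4 below 0.45 rad).
It fails at once if a nut over-tightened (past 1.24 rad, some 0.8 N m) (value of joint any of nut1, nut2, nut3, nut4 above 1.24 rad).
It fails at once if the key pressed on the foot or its nuts with more than 80 N of contact force in all, or a nut or the foot touched by the gripper (contact force between key and foot above 80 N or contact force between the fingers and foot above 3 N).
It fails at once if a bystander moved more than 15 mm (distance of any of pencup, washer, sparenut, notepad, tumbler, mug, mouse from where it was at the start of the episode above 0.015 m).
It also fails if it takes over 72 s, if anything falls off the work surface, if the arm or the gripper's body presses on something with over 40 N, if the wrist force passes 120 N, or if a joint passes its speed limit or range.

## Working session

There is one attempt and no reset: what is moved stays moved. The work goes in short steps, Python scripts to look and compute and a tool call to move; the robot and the scene stay as the last step left them, time stands still between calls to the robot, and variables do not carry over. Pictures are saved under pics/ and viewed, and the job is handed in when it is done.

Besides the shell and the picture viewer there is one more tool, called after "Emit:" by a JSON object that holds its "fn" and its "kwargs", one argument or row to a line. servo_tool: Moves the arm, as the interface text tells. Shifts and turns lie within -1 to 1; 1 stands for 20 cm of shift or 180 degrees of turn. Its arguments: {"type":"object","properties":{"steps":{"type":"array"},"squeeze":{"type":"number"}},"required":["steps"]}

```bash
ls; mkdir -p pics; python3 - <<'E'
from station import *
import cv2
s=state();print(s)
for n in ["side","top","wrist"]:
    p=snapshot(n)
    cv2.imwrite(f"pics/{n}0.png",p["color"][:,:,::-1])
    print(n,{k:v for k,v in p.items() if k!="color"})
    for q in ["foot","key","holder","nut1"]:
        try:
            print(q,[(round(d["p"],2),[round(x*m) for x,m in zip(d["extent"],(640,400,640,400))]) for d in look_for(p,q)])
        except Exception as e: print(q,e)
print(state()["time_s"])
E
```

```text
pics
{'time_s': 0.0, 'qpos': array([ 1.08360811e+00,  2.77129702e-01, -2.78939470e-02,  1.26802359e+00,
        5.39004053e-06,  1.46741385e+00]), 'dq': array([ 0.00078756, -0.00066252,  0.00021864,  0.00057863,  0.0002497 ,
       -0.00034697]), 'effort': array([ 3.08224435e-04, -4.45505404e+01,  2.95204246e+01,  1.63526234e-02,
       -7.09676465e-05, -8.33507386e-06]), 'tool_pos': array([233.73397877, 578.97004041, 302.75543056]), 'orientation': array([-0.59906085, -3.08327283,  0.00337953]), 'force': array([ 0.00169717, -0.91253815, -0.18781972]), 'ft_torque': array([ 0.01742215,  0.04661219, -0.0353038 ]), 'opening': 1.0005594006076672}
side {'fov_y': 55.91814567394841, 'cx': 312.1763693119726, 'cy': 197.91878506801342, 'pose': array([[ 8.23477513e-01,  3.29498327e-01, -4.61861059e-01,
         2.86868522e+01],
       [-5.67218026e-01,  4.95624466e-01, -6.57738625e-01,
        -6.57004316e+02],
       [ 1.21858644e-02,  8.03608886e-01,  5.95032994e-01,
         6.39161718e+02],
       [ 0.00000000e+00,  0.00000000e+00,  0.00000000e+00,
         1.00000000e+00]]), 'shot': 1}
foot
[... 1238 characters left out ...]
1, [391, 260, 9, 12]), (0.48, [208, 256, 8, 14])]
wrist {'fov_y': 71.46897519644118, 'cx': 322.01175166132634, 'cy': 202.46771283220562, 'hand_eye': array([[-9.94319009e-04,  9.51409410e-01,  3.07927177e-01,
         7.90859053e+01],
       [ 9.99999481e-01,  1.01439145e-03,  9.48825836e-05,
         1.17350924e+00],
       [-2.22086511e-04,  3.07927111e-01, -9.51409925e-01,
        -7.00549729e+01],
       [ 0.00000000e+00,  0.00000000e+00,  0.00000000e+00,
         1.00000000e+00]]), 'shot': 3}
foot [(0.89, [78, 227, 113, 86])]
key [(0.52, [175, 378, 13, 21])]
holder []
nut1 [(0.76, [123, 242, 17, 16]), (0.72, [121, 296, 19, 12]), (0.64, [85, 262, 23, 21]), (0.58, [152, 276, 21, 20])]
0.75
```

View images.

View pics/top0.png

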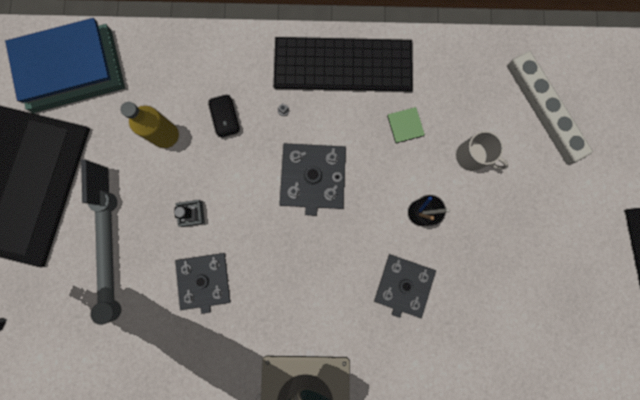

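View pics/side0.png

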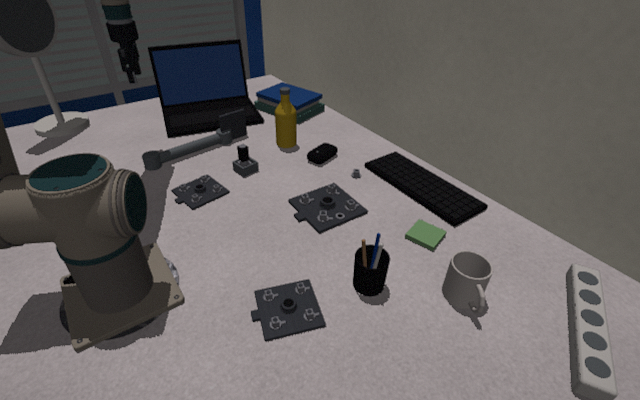

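View pics/wrist0.png

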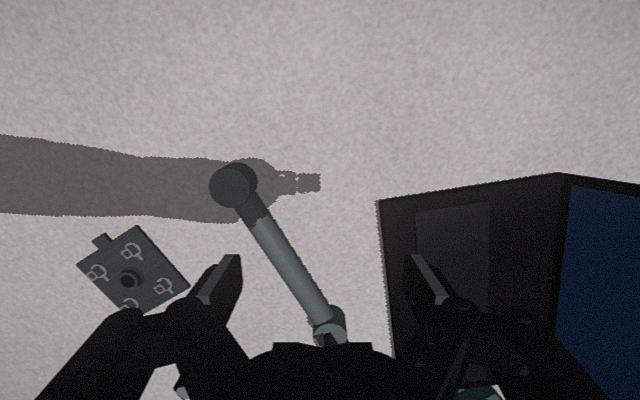

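```bash
cat > h.py <<'E'
import numpy as np, cv2
from scipy.spatial.transform import Rotation as R
def K(p):
    f=200/np.tan(np.radians(p["fov_y"])/2); return f,p["cx"],p["cy"]
def cam(p,s=None):
    if "pose" in p: return p["pose"]
    T=np.eye(4);T[:3,:3]=R.from_rotvec(s["orientation"]).as_matrix();T[:3,3]=s["tool_pos"]
    return T@p["hand_eye"]
def unproj(p,T,u,v,z):
    f,cx,cy=K(p); d=T[:3,:3]@np.array([(u-cx)/f,-(v-cy)/f,-1]); o=T[:3,3]
    return o+d*(z-o[2])/d[2]
def proj(p,T,X):
    f,cx,cy=K(p); c=(np.atleast_2d(X)-T[:3,3])@T[:3,:3]
    return np.c_[cx+f*c[:,0]/-c[:,2], cy-f*c[:,1]/-c[:,2]]
def local(s,X):  # world point -> tool coords
    return R.from_rotvec(s["orientation"]).as_matrix().T@(np.asarray(X)-s["tool_pos"])
E
python3 - <<'E'
from h import *
P={}
P["top"]={'fov_y': 54.179277832832604, 'cx': 319.968, 'cy': 191.0197, 'pose': np.array([[ 1.89557446e-02,  9.91408936e-01, -1.29417929e-01,
         3.70137088e+02],
       [-9.99796592e-01,  1.96876713e-02,  4.37840756e-03,
        -2.11642901e+01],
       [ 6.88873004e-03,  1.29308609e-01,  9.91580470e-01,
         9.71385339e+02],[0,0,0,1]])}
P["side"]={'fov_y': 55.91814567394841, 'cx': 312.1763693119726, 'cy': 197.91878506801342, 'pose': np.array([[ 8.23477513e-01,  3.29498327e-01, -4.61861059e-01,
         2.86868522e+01],
       [-5.67218026e-01,  4.95624466e-01, -6.57738625e-01,
        -6.57004316e+02],
       [ 1.21858644e-02,  8.03608886e-01,  5.95032994e-01,
         6.39161718e+02],[0,0,0,1]])}
t=P["top"];T=t["pose"]
for n,u,v,z in [("footTL",282,143,10),("TR",346,145,10),("BR",344,209,10),("BL",280,207,10),("collar",313,175,26),("holder",189,213,32),("keytop",180,211,86),("cup",428,210,50),("bottle",130,110,200)]:
    print(n,unproj(t,T,u,v,z).round())
t=P["side"];T=t["pose"]
for n,u,v,z in [("collar",328,201,26),("keytop",242,147,86),("holderc",245,163,32)]:
    print(n,unproj(t,T,u,v,z).round())
for n in ("side","top"):
    im=cv2.imread(f"pics/{n}0.png"); x0,y0=(160,190) if n=="top" else (220,135)
    cv2.imwrite(f"pics/{n}key.png",cv2.resize(im[y0:y0+50,x0:x0+60],None,fx=12,fy=12,interpolation=cv2.INTER_CUBIC))
im=cv2.imread("pics/top0.png");cv2.imwrite("pics/topfoot.png",cv2.resize(im[135:220,270:355],None,fx=7,fy=7,interpolation=cv2.INTER_CUBIC))
E
```

```text
footTL [616.  72.  10.]
TR [614. -89.  10.]
BR [452. -86.  10.]
BL [454.  72.  10.]
collar [533.  -8.  26.]
holder [433. 288.  32.]
keytop [434. 291.  86.]
cup [ 450. -282.   50.]
bottle [630. 366. 200.]
collar [532. -14.  26.]
keytop [428. 283.  86.]
holderc [430. 278.  32.]
```

```bash
ls pics
```

```text
side0.png
sidekey.png
top0.png
topfoot.png
topkey.png
wrist0.png
```

View pics/topkey.png

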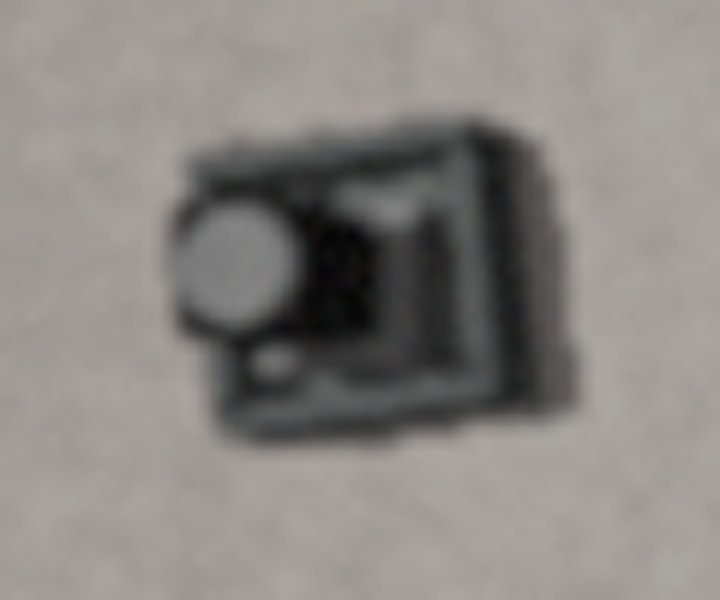

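View pics/topfoot.png

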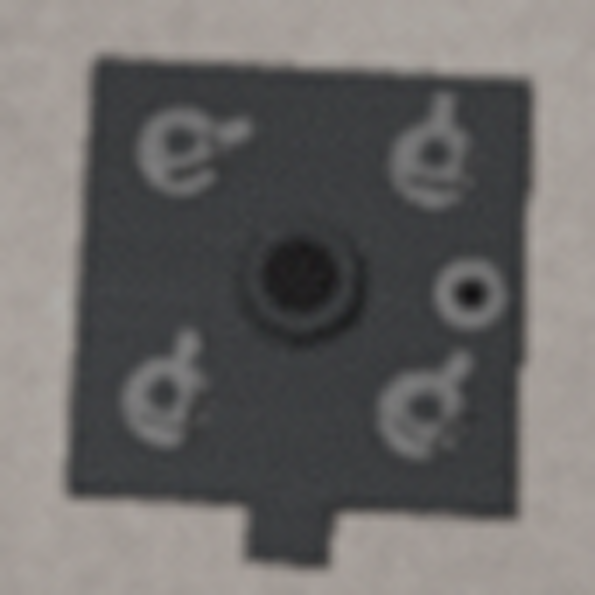

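```bash
python3 - <<'E'
from station import *
from h import *
s=state(); M=R.from_rotvec(s["orientation"]).as_matrix(); print(M.round(3)); yaw=np.arctan2(M[1,0],M[0,0]);print("tool x yaw",yaw, s["qpos"])
print("delta local",local(s,[432,287,200]).round(1), s["tool_pos"])
E
```

```text
[[-0.927  0.374  0.   ]
 [ 0.374  0.927  0.   ]
 [ 0.     0.    -1.   ]]
tool x yaw 2.757804110739624 [ 1.08361708e+00  2.76323344e-01 -2.63573412e-02  1.26799696e+00
  4.65527356e-05  1.46740563e+00]
delta local [-293.1 -197.1  103.9] [234.02314985 579.54700989 303.98108682]
```

Emit:
{"fn": "servo_tool", "kwargs": {
  "steps": [
    [[-0.2,-0.13,0.05],-0.04,0],
    [[-0.4,-0.26,0.1],-0.08,0],
    [[-0.6,-0.39,0.15],-0.12,0],
    [[-0.8,-0.53,0.2],-0.16,0],
    [[-1,-0.67,0.25],-0.16,0],
    [[-1,-0.67,0.25],-0.16,0],
    [[-1,-0.67,0.25],-0.16,0],
    [[-1,-0.67,0.25],-0.16,0]
  ]
}}

```text
time_s: 1.55
tool_pos: [369.3, 381.1, 254.4]
orientation: [-0.187, 3.135, 0.002]
force: [-0.1, 1.1, 0.0]
opening: 1.004
```

```bash
python3 - <<'E'
from station import *
from h import *
s=state(); print(s["tool_pos"],s["orientation"],s["qpos"]); print("delta local",local(s,[432,287,195]).round(1))
E
```

```text
[369.28360922 381.09053721 254.37150549] [-1.87333759e-01  3.13545913e+00  1.54406228e-03] [ 6.79081944e-01  1.41857543e-01 -3.01528577e-01  1.12639827e+00
  4.85942562e-04  5.59730400e-01]
delta local [ -51.  -100.9   59.3]
```

Emit:
{"fn": "servo_tool", "kwargs": {
  "steps": [
    [[-0.09,-0.17,0.07],0,0],
    [[-0.17,-0.33,0.14],0,0],
    [[-0.255,-0.5,0.2],0,0],
    [[-0.255,-0.505,0.23],0,0],
    [[-0.255,-0.505,0.23],0,0],
    [[-0.255,-0.505,0.23],0,0],
    [[-0.255,-0.505,0.23],0,0],
    [[-0.255,-0.505,0.23],0,0]
  ]
}}

```text
time_s: 2.35
tool_pos: [431.7, 287.3, 208.6]
orientation: [-0.19, 3.135, 0.001]
force: [0.1, -0.1, 0.3]
opening: 1.002
```

```bash
python3 - <<'E'
from station import *
from h import *
import pickle
s=state();p=snapshot("wrist"); pickle.dump((s,p),open("w1.pkl","wb")); print(s["tool_pos"],s["orientation"],p["shot"])
cv2.imwrite("pics/w1.png",p["color"][:,:,::-1])
for q in ["key","holder"]:
    for d in silhouettes(p,q):
        ys,xs=np.nonzero(d["region"]); print(q,d["p"],[round(a*m) for a,m in zip(d["extent"],(640,400,640,400))],xs.mean(),ys.mean())
E
```

```text
[431.74150528 287.34580309 208.60066561] [-1.89623013e-01  3.13470608e+00  1.02470653e-03] 4
key 0.77 [308, 181, 38, 58] 327.3676542010685 209.7411364740165
holder 0.87 [294, 166, 63, 66] 322.3234741784037 194.46666666666667
```

View pics/w1.png

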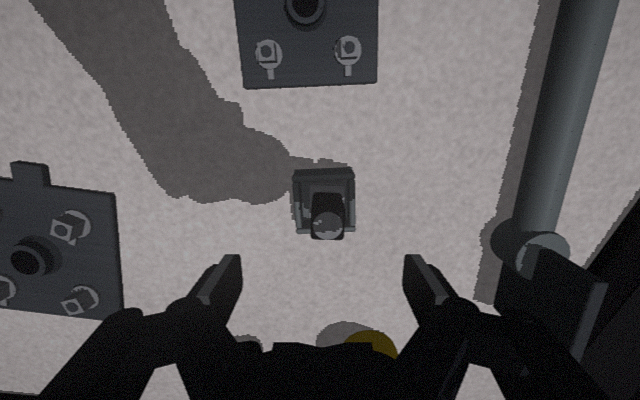

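```bash
python3 - <<'E'
from h import *
im=cv2.imread("pics/w1.png"); cv2.imwrite("pics/w1k.png",cv2.resize(im[155:250,280:370],None,fx=6,fy=6,interpolation=cv2.INTER_CUBIC))
E
```

```text
(no output)
```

View pics/w1k.png

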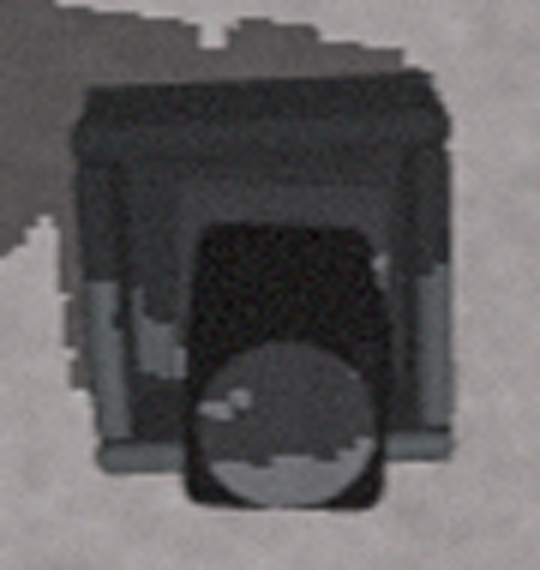

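```bash
python3 - <<'E'
from h import *
import pickle
s,p=pickle.load(open("w1.pkl","rb")); T=cam(p,s)
def q(a,b,z): return unproj(p,T,280+(a+.5)/6-.5,155+(b+.5)/6-.5,z)
H=[q(*c,32) for c in [(76,125),(452,118),(457,456),(100,470)]]
for h in H: print(h.round(1))
print("holder c",np.mean(H,0)); 
for i in range(4):
    d=H[(i+1)%4]-H[i]; print(np.linalg.norm(d).round(1), np.degrees(np.arctan2(d[1],d[0])).round(1))
print("disc",q(284,423,86)); a=q(187,500,86);b=q(386,500,86);print(a,b,np.linalg.norm(b-a),np.degrees(np.arctan2(*(b-a)[1::-1])))
a=q(205,225,38);b=q(372,230,38);print("grip bottom near",a,b,np.degrees(np.arctan2(*(b-a)[1::-1])))
M=T[:3,:3];print("yaw tool",np.degrees(np.arctan2(*R.from_rotvec(s["orientation"]).as_matrix()[1::-1,0])))
print(local(s,np.r_[q(284,423,86)[:2],62]))
E
```

```text
[410.8 258.9  32. ]
[403. 315.  32.]
[457.6 324.4  32. ]
[466.9 267.7  32. ]
holder c [434.5777633  291.50007077  32.        ]
56.6 97.9
55.4 9.8
57.5 -80.7
56.7 -171.1
disc [432.96415251 292.34991959  86.        ]
[444.88034884 281.46924656  86.        ] [441.87270996 306.49262079  86.        ] 25.203474947343423 96.8536843383123
grip bottom near [422.36440926 279.91877639  38.        ] [420.14748613 304.87362535  38.        ] 95.07667913209596
yaw tool -173.07664327164701
[ -1.64194422   4.73498673 146.60550851]
```

Emit:
{"fn": "servo_tool", "kwargs": {
  "steps": [
    [[-0.008,0.024,0.1],0,0],
    [[-0.008,0.024,0.28],0,0],
    [[-0.008,0.024,0.4],0,0],
    [[-0.008,0.024,0.46],0,0],
    [[-0.008,0.024,0.465],0,0],
    [[-0.008,0.024,0.465],0,255],
    [[-0.008,0.024,0.465],0,255],
    [[-0.008,0.024,0.465],0,255]
  ],
  "squeeze": 60
}}

```text
time_s: 3.3
tool_pos: [434.0, 291.6, 116.3]
orientation: [-0.186, 3.133, 0.002]
force: [0.7, 0.1, 0.0]
opening: 0.513
```

Emit:
{"fn": "servo_tool", "kwargs": {
  "steps": [
    [[0,0,0],0,255],
    [[0,0,0],0,255],
    [[0,0,0],0,255],
    [[0,0,0],0,255],
    [[0,0,-0.05],0,255],
    [[0,0,-0.15],0,255],
    [[0,0,-0.3],0,255],
    [[0,0,-0.45],0,255]
  ]
}}

```text
time_s: 4.1
tool_pos: [431.6, 290.4, 204.8]
orientation: [0.186, -3.133, 0.002]
force: [0.2, -0.6, -3.6]
opening: 0.295
```

```bash
python3 - <<'E'
from station import *
from h import *
import pickle
s=state();p=snapshot("wrist"); pickle.dump((s,p),open("w2.pkl","wb")); print(s)
cv2.imwrite("pics/w2.png",p["color"][:,:,::-1])
E
```

```text
{'time_s': 4.1, 'qpos': array([ 4.67965725e-01,  1.69185613e-01, -3.82155220e-01,  1.02295713e+00,
       -3.76819420e-05,  3.49125156e-01]), 'dq': array([-1.24716687e-03, -3.12917120e-01,  3.52778253e-01,  6.39848966e-01,
        3.23675261e-04,  6.70365689e-04]), 'effort': array([ 1.01588094e-01, -3.59403634e+01,  2.63699627e+01, -3.81056573e-01,
       -4.71367784e-04, -4.81995585e-05]), 'tool_pos': array([431.63277854, 290.41191626, 204.83487486]), 'orientation': array([ 1.86374612e-01, -3.13285453e+00,  2.23719474e-03]), 'force': array([ 0.2124896 , -0.62268394, -3.61449159]), 'ft_torque': array([ 0.00912976, -0.05966671,  0.03363657]), 'opening': 0.29516453615361465}
```

View pics/w2.png

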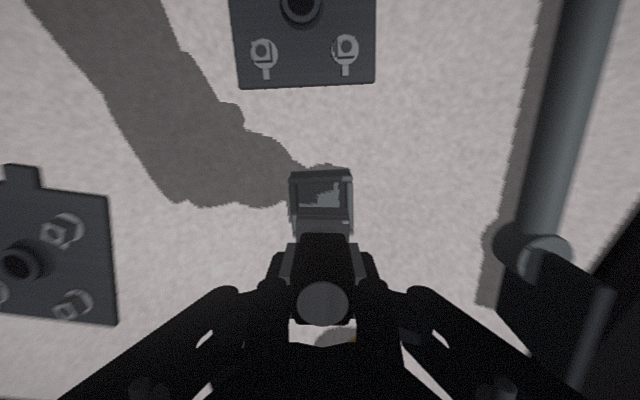

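Emit:
{"fn": "servo_tool", "kwargs": {
  "steps": [
    [[-0.06,-0.18,0],0,255],
    [[-0.13,-0.4,0],0,255],
    [[-0.19,-0.6,0],0,255],
    [[-0.26,-0.8,0],0,255],
    [[-0.32,-1,0],0,255],
    [[-0.32,-1,0],0,255],
    [[-0.32,-1,0],0,255],
    [[-0.32,-1,0],0,255]
  ]
}}

```text
time_s: 4.95
tool_pos: [519.1, 100.5, 204.2]
orientation: [0.187, -3.134, -0.001]
force: [-0.4, -0.1, -2.8]
opening: 0.297
```

Emit:
{"fn": "servo_tool", "kwargs": {
  "steps": [
    [[-0.06,-0.17,0],0,255],
    [[-0.12,-0.37,0],0,255],
    [[-0.18,-0.57,0],0,255],
    [[-0.18,-0.57,0],0,255],
    [[-0.18,-0.57,0],0,255],
    [[-0.18,-0.57,0],0,255],
    [[-0.18,-0.57,0],0,255],
    [[-0.18,-0.57,0],0,255]
  ]
}}

```text
time_s: 5.75
tool_pos: [568.9, -7.6, 204.8]
orientation: [0.189, -3.135, -0.0]
force: [0.0, -0.2, -3.6]
opening: 0.299
```

```bash
python3 - <<'E'
from station import *
from h import *
import pickle
s=state();p=snapshot("wrist"); pickle.dump((s,p),open("w3.pkl","wb")); print(s)
cv2.imwrite("pics/w3.png",p["color"][:,:,::-1])
E
```

```text
{'time_s': 5.75, 'qpos': array([-1.26985261e-01,  2.49371230e-01, -2.80687049e-01,  1.04130057e+00,
        1.25168953e-04, -2.47673896e-01]), 'dq': array([-0.00593785,  0.00191454,  0.00537393, -0.00143722, -0.00293638,
       -0.00021208]), 'effort': array([-4.67114942e-02, -4.22355258e+01,  2.82783115e+01,  1.43641268e-02,
       -2.58601445e-03,  1.09592882e-03]), 'tool_pos': array([568.87563986,  -7.57849172, 204.8035923 ]), 'orientation': array([ 1.89430249e-01, -3.13534601e+00, -3.57673741e-04]), 'force': array([ 0.04907464, -0.15708271, -3.59093905]), 'ft_torque': array([-0.00099012, -0.01174046,  0.02183503]), 'opening': 0.2994419934770258}
```

View pics/w3.png

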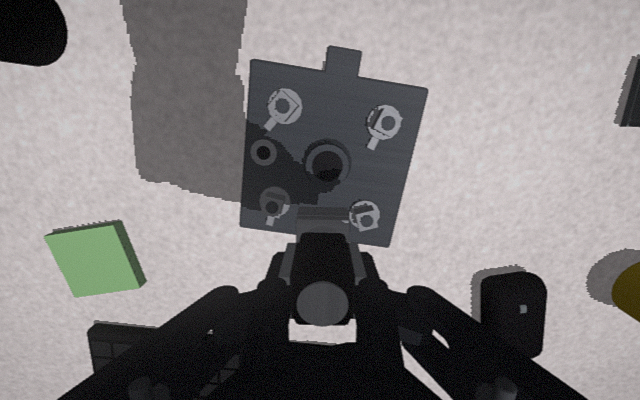

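```bash
python3 - <<'E'
from h import *
im=cv2.imread("pics/w3.png"); 
g=cv2.convertScaleAbs(im,alpha=1.6,beta=10)
cv2.imwrite("pics/w3a.png",cv2.resize(g[80:150,255:415],None,fx=5,fy=5,interpolation=cv2.INTER_CUBIC))
cv2.imwrite("pics/w3b.png",cv2.resize(g[180:250,235:395],None,fx=5,fy=5,interpolation=cv2.INTER_CUBIC))
E
```

```text
(no output)
```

View pics/w3a.png

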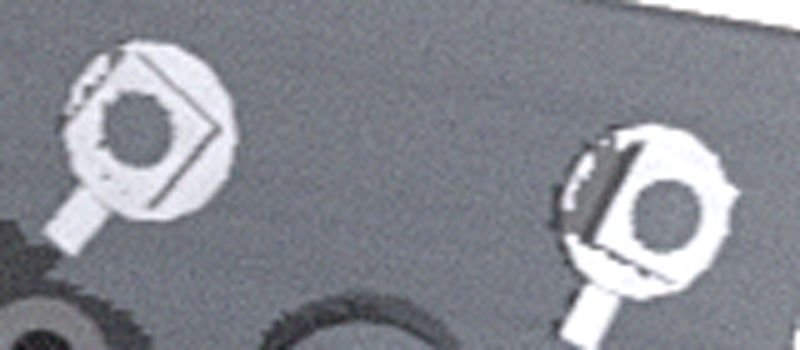

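View pics/w3b.png

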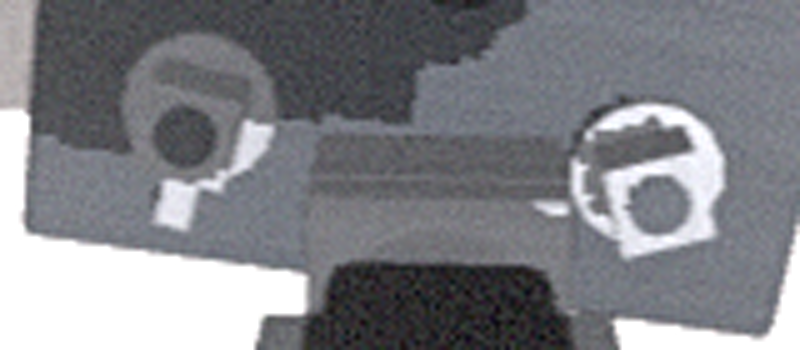

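```bash
cat > fit.py <<'E'
from h import *
import pickle
from scipy.optimize import least_squares
s,p=pickle.load(open("w3.pkl","rb")); T=cam(p,s)
A=lambda a,b:(255+(a+.5)/5-.5,80+(b+.5)/5-.5); B=lambda a,b:(235+(a+.5)/5-.5,180+(b+.5)/5-.5)
C={1:(-45,-45),2:(-45,45),3:(45,45),4:(45,-45)}
hole={1:A(137,128),2:A(666,216),4:B(184,137),3:B(657,203)}
sk={1:A(151,130),2:A(645,211),4:B(200,107),3:B(647,178)}
loc=[];px=[]
for i in C:
    loc.append((*C[i],30));px.append(hole[i]); loc.append((*C[i],14));px.append(sk[i])
for c,u in [((-80,-80,10),(251,59)),((-80,80,10),(428,89)),((80,80,10),(390,247)),((80,-80,10),(240,227))]:
    loc.append(c);px.append(u)
loc=np.array(loc,float);px=np.array(px)
def W(v):
    c,s_=np.cos(v[2]),np.sin(v[2]); return np.c_[v[0]+c*loc[:,0]-s_*loc[:,1],v[1]+s_*loc[:,0]+c*loc[:,1],loc[:,2]]
r=least_squares(lambda v:(proj(p,T,W(v))-px).ravel(),[533,-10,0.])
print(r.x);print((proj(p,T,W(r.x))-px).round(1))
r2=least_squares(lambda v:(proj(p,T,W(v))-px)[:8].ravel(),[533,-10,0.]); print("nuts only",r2.x)
if __name__=="__main__":
    for i in C: print(i,unproj(p,T,*hole[i],30).round(1),unproj(p,T,*sk[i],14).round(1),W(r.x)[2*(i-1)][:2].round(1))
    for i,t in [(1,A(60,238)),(2,A(583,340)),(4,B(175,220))]:
        c=W(r.x)[2*(i-1)]; d=unproj(p,T,*t,12)-c; print(i,"tab",np.linalg.norm(d[:2]),np.degrees(np.arctan2(d[1],d[0])))
    def ed(n,a,b,z=30):
        d=unproj(p,T,*b,z)-unproj(p,T,*a,z);print(n,np.linalg.norm(d).round(1),np.degrees(np.arctan2(d[1],d[0])).round(1)%90)
    ed("n1",A(218,129),A(152,207),30);ed("n1b",A(135,50),A(218,129));ed("n2",A(597,240),A(640,148));ed("n2b",A(597,240),A(680,283));ed("n3",B(625,258),B(715,235));ed("n3b",B(608,178),B(625,258));ed("n4",B(155,85),B(240,105),14)
    # key in tool frame: disc top centre
    TT=p["hand_eye"]; f,cx,cy=K(p)
    for u,v,z in [(322,303,30.3),(320,213,110.3)]:
        d=TT[:3,:3]@np.array([(u-cx)/f,-(v-cy)/f,-1]);o=TT[:3,3];print("tool",(o+d*(z-o[2])/d[2]).round(1))
E
python3 fit.py
```

```text
[ 5.35882109e+02 -5.83633357e+00 -3.12806399e-02]
[[ 0.2  0.7]
 [-0.2  0.7]
 [ 0.1 -0. ]
 [ 0.3  0.4]
 [ 0.7  0.4]
 [ 0.3 -0.5]
 [ 0.4  0.1]
 [ 0.   0.8]
 [-2.  -1.8]
 [ 2.3 -1.5]
 [-0.3  1.7]
 [-1.9  0.7]]
nuts only [ 5.35618802e+02 -6.07128657e+00 -3.52430643e-02]
1 [489.  -49.6  30. ] [488.9 -49.3  14. ] [489.5 -49.4]
2 [492.3  40.5  30. ] [492.   40.3  14. ] [492.3  40.5]
3 [582.  37.  30.] [582.8  37.6  14. ] [582.3  37.7]
4 [579.4 -52.6  30. ] [578.6 -52.3  14. ] [579.5 -52.2]
1 tab 25.093630604427968 -37.2574825752005
2 tab 24.925616794850786 -16.402952643808884
4 tab 24.874730544033124 -8.749411428555243
n1 17.0 54.2
n1b 18.0 54.2
n2 16.2 73.80000000000001
n2b 16.3 70.9
n3 17.6 22.599999999999994
n3b 16.8 20.2
n4 17.0 82.9
tool [ 0.6  1.1 30.3]
tool [ 12.5  -0.3 110.3]
```

Emit:
{"fn": "servo_tool", "kwargs": {
  "steps": [
    [[0.09,0.07,0],0.04,255],
    [[0.23,0.18,0.05],0.085,255],
    [[0.34,0.27,0.13],0.133,255],
    [[0.355,0.278,0.22],0.133,255],
    [[0.355,0.278,0.27],0.133,255],
    [[0.355,0.278,0.27],0.133,255],
    [[0.355,0.278,0.27],0.133,255],
    [[0.355,0.278,0.27],0.133,255]
  ]
}}

```text
time_s: 6.6
tool_pos: [494.0, 37.7, 152.0]
orientation: [0.468, 3.104, 0.0]
force: [0.6, -0.7, -3.1]
opening: 0.301
```

```bash
cat > shot.py <<'E'
from station import *
from h import *
import pickle,sys
n=sys.argv[1]
s=state();p=snapshot("wrist"); pickle.dump((s,p),open(n+".pkl","wb")); print(s["tool_pos"],s["orientation"],"tau",s["ft_torque"],"F",s["force"],"q6",s["qpos"][5],s["time_s"])
g=cv2.convertScaleAbs(p["color"][:,:,::-1],alpha=1.6,beta=10)
cv2.imwrite(f"pics/{n}.png",cv2.resize(g[130:290,230:410],None,fx=3.6,fy=3.6,interpolation=cv2.INTER_CUBIC))
M=R.from_rotvec(s["orientation"]).as_matrix();print("yaw",np.degrees(np.arctan2(M[1,0],M[0,0])))
E
python3 shot.py w4
```

```text
[494.04522084  37.65867084 152.00943971] [4.67926842e-01 3.10391203e+00 3.10447279e-04] tau [0.01539984 0.00579965 0.02230412] F [ 0.63359363 -0.72615253 -3.12276078] q6 0.2448072683970014 6.6
yaw 162.85394598806946
```

View pics/w4.png

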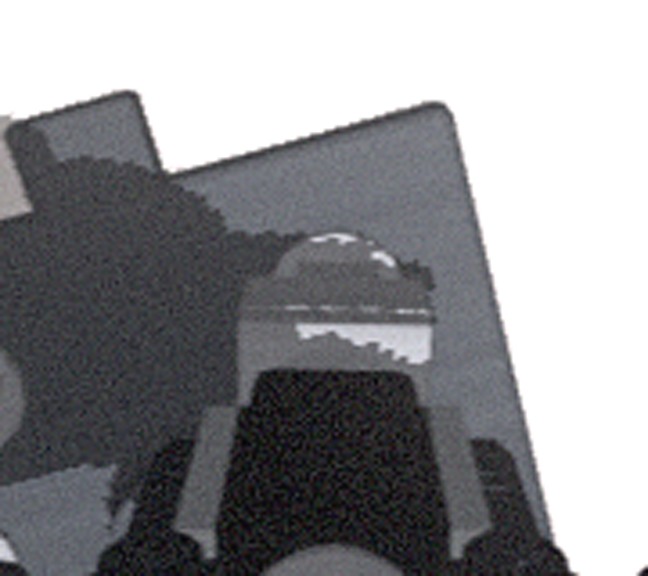

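```bash
python3 - <<'E'
from h import *
from station import state
import pickle
s,p=pickle.load(open("w4.pkl","rb")); 
TT=p["hand_eye"]; f,cx,cy=K(p)
def tool(u,v,z):
    d=TT[:3,:3]@np.array([(u-cx)/f,-(v-cy)/f,-1]);o=TT[:3,3];return (o+d*(z-o[2])/d[2]).round(1)
q=lambda a,b:(230+(a+.5)/3.6-.5,130+(b+.5)/3.6-.5)
z=s["tool_pos"][2]
print("mouth edge L,R",tool(*q(243,285),110.3),tool(*q(435,285),110.3))
print("skirt top",tool(*q(341,234),z-14), "sides",tool(*q(273,272),z-14),tool(*q(408,268),z-14))
T=cam(p,s)
for c in [(492.2,40.5,14)]:
    print("expected nut2 local",local(s,c))
M=R.from_rotvec(s["orientation"]).as_matrix()
pts=np.array([[492.2+15.5*np.cos(a),40.5+15.5*np.sin(a),14] for a in np.linspace(0,2*np.pi,9)]);print((proj(p,T,pts)-[230,130])*3.6)
print(state()["tool_pos"])
E
```

```text
mouth edge L,R [ 16.1 -15.9 110.3] [ 16.   20.7 110.3]
skirt top [ 18.1   3.  138. ] sides [  9.4 -11.9 138. ] [ 10.3  17.7 138. ]
expected nut2 local [  2.95267035   2.09042206 138.00360616]
[[355.68762833 359.82697512]
 [396.78959044 328.61590344]
 [402.86485728 278.65348692]
 [368.87109471 238.90234542]
 [314.39745026 234.07326611]
 [272.89213617 267.27244229]
 [268.93245813 317.61074058]
 [303.33024143 355.37402605]
 [355.68762833 359.82697512]]
[493.89605844  37.65294645 151.96334912]
```

```bash
python3 - <<'E'
from h import *
import pickle
s,p=pickle.load(open("w4.pkl","rb")); E=p["hand_eye"]
for x,y,z in [(16.5,-16.5,110.3),(16.5,16.5,110.3),(16.5,-16.5,86.3),(16.5,16.5,86.3),(13,-13,78.3),(13,13,78.3),(13,-13,30.3),(13,13,30.3),(-13,13,30.3)]:
    print((x,y,z),((proj(p,E,[x,y,z])[0]-[230,130])*3.6).round())
g=cv2.convertScaleAbs(p["color"][:,:,::-1],alpha=2.2,beta=20)
cv2.imwrite("pics/w4z.png",cv2.resize(g[185:245,290:360],None,fx=9,fy=9,interpolation=cv2.INTER_CUBIC))
E
```

```text
(16.5, -16.5, 110.3) [239. 281.]
(16.5, 16.5, 110.3) [412. 281.]
(16.5, -16.5, 86.3) [226. 328.]
(16.5, 16.5, 86.3) [423. 328.]
(13, -13, 78.3) [244. 367.]
(13, 13, 78.3) [405. 367.]
(13, -13, 30.3) [209. 536.]
(13, 13, 30.3) [434. 536.]
(-13, 13, 30.3) [427. 718.]
```

View pics/w4z.png

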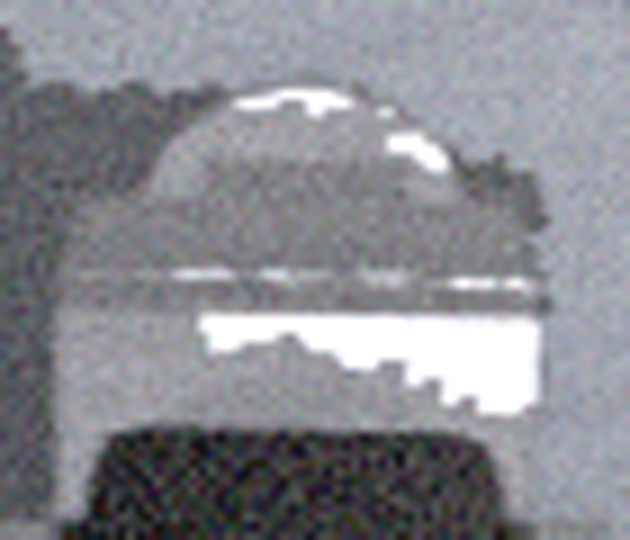

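Emit:
{"fn": "servo_tool", "kwargs": {
  "steps": [
    [[0.0085,0,0.01],0,255],
    [[0.0085,0,0.03],0,255],
    [[0.0085,0,0.045],0,255],
    [[0.0085,0,0.055],0,255],
    [[0.0085,0,0.065],0,255],
    [[0.0085,0,0.075],0,255],
    [[0.0085,0,0.085],0,255],
    [[0.0085,0,0.09],0,255]
  ]
}}

```text
time_s: 7.45
tool_pos: [491.4, 38.4, 133.2]
orientation: [0.468, 3.105, -0.0]
force: [0.8, -0.2, -2.0]
opening: 0.297
```

Emit:
{"fn": "servo_tool", "kwargs": {
  "steps": [
    [[0,0,0.008],0,255],
    [[0,0,0.016],0,255],
    [[0,0,0.024],0,255],
    [[0,0,0.032],0,255],
    [[0,0,0.038],0,255],
    [[0,0,0.0425],0,255],
    [[0,0,0.0425],0,255],
    [[0,0,0.0425],0,255]
  ]
}}

```text
time_s: 8.25
tool_pos: [491.3, 38.4, 124.6]
orientation: [0.468, 3.105, 0.0]
force: [4.3, -1.4, -2.9]
opening: 0.297
```

```bash
python3 shot.py w5
```

```text
[491.31228523  38.38253411 124.55880618] [4.67780325e-01 3.10533162e+00 4.18072689e-05] tau [-0.21129848 -0.85049804 -0.03827407] F [ 4.2611743  -1.39905982 -2.92696864] q6 0.24577338554746253 8.25
yaw 162.86698994263995
```

View pics/w5.png

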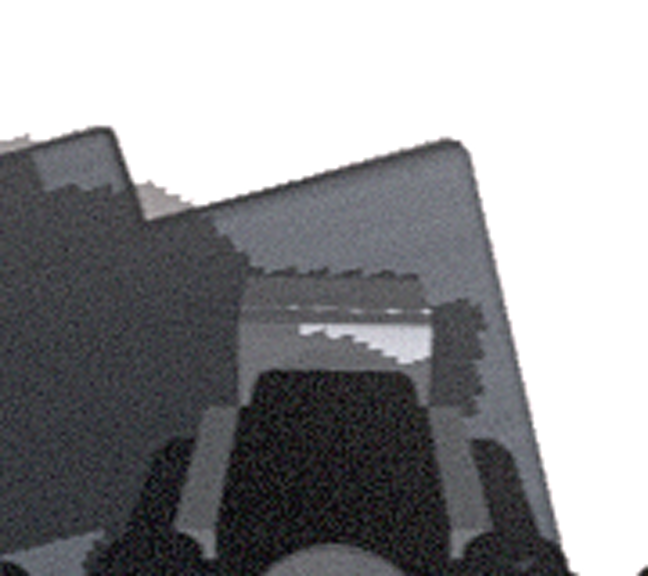

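Emit:
{"fn": "servo_tool", "kwargs": {
  "steps": [
    [[-0.005,0,0],0.006,255],
    [[-0.005,0,0],0.012,255],
    [[-0.005,0,0],0.018,255],
    [[-0.005,0,0],0.024,255],
    [[-0.005,0,0],0.03,255],
    [[-0.005,0,0],0.036,255],
    [[-0.005,0,0],0.042,255],
    [[-0.005,0,0],0.048,255]
  ]
}}

```text
time_s: 9.1
tool_pos: [491.6, 38.3, 124.4]
orientation: [-0.703, -3.062, -0.001]
force: [3.4, 1.3, -1.6]
opening: 0.293
```

```bash
cat > st.py <<'E'
from station import *
from h import *
s=state(); M=R.from_rotvec(s["orientation"]).as_matrix()
print("yaw %.2f deg"%(np.degrees(np.arctan2(M[1,0],M[0,0]))%360),"q6 %.3f"%s["qpos"][5],"pos",s["tool_pos"].round(1),"F",s["force"].round(1),"tau",s["ft_torque"].round(3),"eff6 %.3f"%s["effort"][5],s["time_s"])
E
python3 st.py
```

```text
yaw 154.14 deg q6 0.398 pos [491.6  38.3 124.4] F [ 3.4  1.3 -1.6] tau [ 0.32  -0.698 -0.005] eff6 -0.094 9.1
```

Emit:
{"fn": "servo_tool", "kwargs": {
  "steps": [
    [[-0.003,0,0],0.004,255],
    [[-0.003,0,0],0.008,255],
    [[-0.003,0,0],0.012,255],
    [[-0.003,0,0],0.016,255],
    [[-0.003,0,0],0.02,255],
    [[-0.003,0,0],0.024,255],
    [[-0.003,0,0],0.028,255],
    [[-0.003,0,0],0.032,255]
  ]
}}

```text
time_s: 9.9
tool_pos: [491.9, 38.0, 124.2]
orientation: [-0.855, -3.022, -0.0]
force: [-0.5, 2.6, -1.1]
opening: 0.299
```

```bash
python3 st.py
```

```text
yaw 148.42 deg q6 0.497 pos [491.9  38.  124.2] F [-0.5  2.6 -1.1] tau [ 0.806 -0.109  0.067] eff6 -0.051 9.9
```

Emit:
{"fn": "servo_tool", "kwargs": {
  "steps": [
    [[0.0015,0.0025,0],0.004,255],
    [[0.0015,0.0025,0],0.008,255],
    [[0.0015,0.0025,0],0.012,255],
    [[0.0015,0.0025,0],0.016,255],
    [[0.0015,0.0025,0],0.02,255],
    [[0.0015,0.0025,0],0.024,255],
    [[0.0015,0.0025,0],0.028,255],
    [[0.0015,0.0025,0],0.032,255]
  ]
}}

```text
time_s: 10.7
tool_pos: [492.4, 38.4, 124.4]
orientation: [1.006, 2.976, -0.0]
force: [-0.3, 1.3, -3.6]
opening: 0.3
```

```bash
python3 st.py
```

```text
yaw 142.65 deg q6 0.599 pos [492.4  38.4 124.4] F [-0.3  1.3 -3.6] tau [ 0.543 -0.181  0.042] eff6 -0.054 10.7
```

Emit:
{"fn": "servo_tool", "kwargs": {
  "steps": [
    [[0,0,0],0.004,255],
    [[0,0,0],0.008,255],
    [[0,0,0],0.012,255],
    [[0,0,0],0.016,255],
    [[0,0,0],0.02,255],
    [[0,0,0],0.024,255],
    [[0,0,0],0.028,255],
    [[0,0,0],0.032,255]
  ]
}}

```text
time_s: 11.5
tool_pos: [492.4, 38.4, 124.5]
orientation: [1.154, 2.922, -0.0]
force: [0.7, 1.4, -5.0]
opening: 0.292
```

```bash
python3 st.py
```

```text
yaw 136.89 deg q6 0.699 pos [492.4  38.4 124.5] F [ 0.7  1.4 -5. ] tau [ 0.376 -0.238 -0.01 ] eff6 -0.053 11.5
```

```bash
cat > av.py <<'E'
from station import *
from h import *
import sys
n=int(sys.argv[1]) if len(sys.argv)>1 else 4
a=[];e=[];F=[]
for i in range(n):
    s=state(); a.append(s["ft_torque"]);e.append(s["effort"][5]);F.append(s["force"])
    if i<n-1: snapshot("side")
M=R.from_rotvec(s["orientation"]).as_matrix()
print("yaw %.2f deg"%(np.degrees(np.arctan2(M[1,0],M[0,0]))%360),"q6 %.3f"%s["qpos"][5],"pos",s["tool_pos"].round(1),"F",np.mean(F,0).round(1),"tau",np.mean(a,0).round(3),"tz",np.array(a)[:,2].round(3),"eff6",np.round(e,4),s["time_s"])
E
python3 av.py 6
```

```text
yaw 136.95 deg q6 0.698 pos [492.3  38.5 124.4] F [ 0.7  1.2 -4.4] tau [ 0.323 -0.26   0.015] tz [-0.01  -0.013  0.011  0.015  0.057  0.033] eff6 [-0.0532  0.05    0.0712  0.0391  0.0279  0.0246] 11.75
```

Emit:
{"fn": "servo_tool", "kwargs": {
  "steps": [
    [[0,0,0],0.004,255],
    [[0,0,0],0.01,255],
    [[0,0,0],0.016,255],
    [[0,0,0],0.021,255],
    [[0,0,0],0.026,255],
    [[0,0,0],0.026,255],
    [[0,0,0],0.026,255],
    [[0,0,0],0.026,255]
  ]
}}

```text
time_s: 12.55
tool_pos: [492.4, 38.5, 124.5]
orientation: [1.271, 2.873, -0.0]
force: [1.3, -0.2, -4.0]
opening: 0.299
```

```bash
python3 av.py 2
```

```text
yaw 132.27 deg q6 0.780 pos [492.4  38.4 124.5] F [ 1.2  0.6 -3.8] tau [ 0.221 -0.385  0.002] tz [-0.007  0.011] eff6 [0.0246 0.0243] 12.6
```

Emit:
{"fn": "servo_tool", "kwargs": {
  "steps": [
    [[0,0,0],0.004,255],
    [[0,0,0],0.01,255],
    [[0,0,0],0.016,255],
    [[0,0,0],0.021,255],
    [[0,0,0],0.026,255],
    [[0,0,0],0.026,255],
    [[0,0,0],0.026,255],
    [[0,0,0],0.026,255]
  ]
}}

```text
time_s: 13.4
tool_pos: [492.4, 38.4, 124.5]
orientation: [1.387, 2.818, -0.0]
force: [1.5, 1.2, -3.2]
opening: 0.298
```

```bash
python3 av.py 2
```

```text
yaw 127.59 deg q6 0.862 pos [492.4  38.4 124.5] F [ 2.2  0.9 -3.6] tau [ 0.11  -0.514  0.075] tz [0.059 0.091] eff6 [0.0653 0.0651] 13.45
```

Emit:
{"fn": "servo_tool", "kwargs": {
  "steps": [
    [[0,0,0],0.024,255],
    [[0,0,0],0.048,255],
    [[0,0,0],0.072,255],
    [[0,0,0],0.096,255],
    [[0,0,0],0.12,255],
    [[0,0,0],0.144,255],
    [[0,0,0],0.144,255],
    [[0,0,0],0.144,255]
  ]
}}

```text
time_s: 14.25
tool_pos: [492.1, 38.3, 124.4]
orientation: [1.983, 2.437, -0.001]
force: [1.3, -0.6, -2.7]
opening: 0.299
```

```bash
python3 av.py 3
```

```text
yaw 101.72 deg q6 1.313 pos [492.1  38.3 124.4] F [ 0.8 -0.3 -2.5] tau [-0.128 -0.246  0.019] tz [-0.006  0.017  0.045] eff6 [0.0308 0.0163 0.0147] 14.35
```

Emit:
{"fn": "servo_tool", "kwargs": {
  "steps": [
    [[0,0,0],0.002,255],
    [[0,0,0],0.004,255],
    [[0,0,0],0.006,255],
    [[0,0,0],0.008,255],
    [[0,0,0],0.01,255],
    [[0,0,0],0.012,255],
    [[0,0,0],0.012,255],
    [[0,0,0],0.012,255]
  ]
}}

```text
time_s: 15.15
tool_pos: [492.1, 38.4, 124.4]
orientation: [-2.03, -2.398, 0.001]
force: [0.4, -2.2, -2.1]
opening: 0.3
```

```bash
python3 av.py 3
```

```text
yaw 99.51 deg q6 1.352 pos [492.1  38.4 124.4] F [ 0.2 -1.7 -1.5] tau [-0.408  0.066  0.071] tz [0.1   0.044 0.069] eff6 [0.0825 0.0811 0.0808] 15.25
```

Emit:
{"fn": "servo_tool", "kwargs": {
  "steps": [
    [[0,0,-0.06],0,255],
    [[0,0,-0.14],0,255],
    [[-0.05,0.035,-0.16],-0.045,255],
    [[-0.2,0.13,-0.16],-0.09,255],
    [[-0.35,0.23,-0.16],-0.135,255],
    [[-0.46,0.31,-0.16],-0.18,255],
    [[-0.53,0.353,-0.16],-0.225,255],
    [[-0.53,0.353,-0.16],-0.27,255]
  ]
}}

```text
time_s: 16.05
tool_pos: [581.5, -55.9, 157.3]
orientation: [0.857, 3.02, 0.002]
force: [-0.7, 1.0, -3.0]
opening: 0.298
```

```bash
python3 st.py
```

```text
yaw 148.32 deg q6 0.346 pos [581.5 -55.9 157.3] F [-0.7  1.  -3. ] tau [0.008 0.034 0.029] eff6 0.878 16.05
```

Emit:
{"fn": "servo_tool", "kwargs": {
  "steps": [
    [[0,0,0],-0.045,255],
    [[0,0,0],-0.09,255],
    [[0,0,0],-0.132,255],
    [[0,0,0],-0.132,255],
    [[0,0,0.02],-0.132,255],
    [[0,0,0.03],-0.132,255],
    [[0,0,0.03],-0.132,255],
    [[0,0,0.03],-0.132,255]
  ]
}}

```text
time_s: 16.85
tool_pos: [579.2, -54.3, 150.2]
orientation: [-0.224, -3.133, -0.0]
force: [-0.0, -1.1, -3.2]
opening: 0.292
```

```bash
python3 shot.py w6
```

```text
[579.20060677 -54.27820166 150.20167648] [-2.23669890e-01 -3.13304888e+00 -3.25860143e-04] tau [0.01889969 0.00482923 0.03663654] F [-0.00476451 -1.1467401  -3.21259022] q6 -0.06205240116462185 16.85
yaw 171.83311104312898
```

View pics/w6.png

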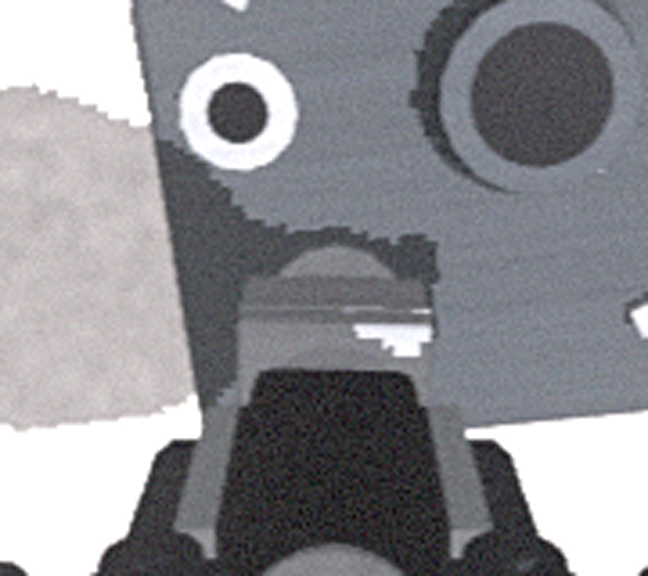

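Emit:
{"fn": "servo_tool", "kwargs": {
  "steps": [
    [[-0.001,0,0.03],0,255],
    [[-0.001,0,0.045],0,255],
    [[-0.001,0,0.06],0,255],
    [[-0.001,0,0.075],0,255],
    [[-0.001,0,0.09],0,255],
    [[-0.001,0,0.105],0,255],
    [[-0.001,0,0.118],0,255],
    [[-0.001,0,0.127],0,255]
  ]
}}

```text
time_s: 17.7
tool_pos: [579.5, -54.4, 124.7]
orientation: [-0.223, -3.133, -0.0]
force: [-0.8, -1.1, -3.4]
opening: 0.297
```

```bash
python3 av.py 2
```

```text
yaw 171.87 deg q6 -0.063 pos [579.4 -54.4 124.5] F [-0.9 -0.3 -3.5] tau [-0.027  0.031 -0.023] tz [-0.016 -0.029] eff6 [0.0001 0.0001] 17.75
```

Emit:
{"fn": "servo_tool", "kwargs": {
  "steps": [
    [[0,0,0],0.02,255],
    [[0,0,0],0.035,255],
    [[0,0,0],0.045,255],
    [[0,0,0],0.053,255],
    [[0,0,0],0.059,255],
    [[0,0,0],0.063,255],
    [[0,0,0],0.063,255],
    [[0,0,0],0.063,255]
  ]
}}

```text
time_s: 18.55
tool_pos: [579.8, -54.2, 125.1]
orientation: [0.531, 3.096, 0.001]
force: [1.4, 2.2, -4.0]
opening: 0.3
```

```bash
python3 av.py 2
```

```text
yaw 160.55 deg q6 0.135 pos [579.8 -54.2 125. ] F [ 1.4  2.3 -4.2] tau [ 0.538 -0.296  0.016] tz [0.009 0.024] eff6 [0.0286 0.0265] 18.6
```

Emit:
{"fn": "servo_tool", "kwargs": {
  "steps": [
    [[0,0,0],0.006,255],
    [[0,0,0],0.013,255],
    [[0,0,0],0.02,255],
    [[0,0,0],0.026,255],
    [[0,0,0],0.03,255],
    [[0,0,0],0.032,255],
    [[0,0,0],0.032,255],
    [[0,0,0],0.032,255]
  ]
}}

```text
time_s: 19.4
tool_pos: [579.7, -54.4, 125.1]
orientation: [0.686, 3.066, 0.0]
force: [1.5, 3.1, -4.1]
opening: 0.297
```

```bash
python3 av.py 2
```

```text
yaw 154.77 deg q6 0.236 pos [579.7 -54.4 125.1] F [ 1.7  2.7 -3.8] tau [ 0.724 -0.439  0.032] tz [-0.008  0.073] eff6 [0.0275 0.0261] 19.45
```

Emit:
{"fn": "servo_tool", "kwargs": {
  "steps": [
    [[0,0,0],0.006,255],
    [[0,0,0],0.013,255],
    [[0,0,0],0.019,255],
    [[0,0,0],0.024,255],
    [[0,0,0],0.027,255],
    [[0,0,0],0.028,255],
    [[0,0,0],0.028,255],
    [[0,0,0],0.028,255]
  ]
}}

```text
time_s: 20.25
tool_pos: [579.6, -54.4, 125.1]
orientation: [0.82, 3.033, -0.0]
force: [1.3, 3.2, -4.4]
opening: 0.297
```

```bash
python3 av.py 2
```

```text
yaw 149.73 deg q6 0.324 pos [579.6 -54.4 125. ] F [ 1.2  3.3 -4. ] tau [ 0.757 -0.419  0.058] tz [0.06  0.056] eff6 [0.0263 0.0255] 20.3
```

Emit:
{"fn": "servo_tool", "kwargs": {
  "steps": [
    [[0,0,0],0.006,255],
    [[0,0,0],0.013,255],
    [[0,0,0],0.019,255],
    [[0,0,0],0.024,255],
    [[0,0,0],0.027,255],
    [[0,0,0],0.028,255],
    [[0,0,0],0.028,255],
    [[0,0,0],0.028,255]
  ]
}}

```text
time_s: 21.1
tool_pos: [579.6, -54.4, 125.0]
orientation: [0.953, 2.994, 0.0]
force: [2.3, 3.1, -3.0]
opening: 0.296
```

```bash
python3 av.py 2
```

```text
yaw 144.69 deg q6 0.412 pos [579.6 -54.4 125. ] F [ 2.   3.2 -3.2] tau [ 0.817 -0.481  0.111] tz [0.124 0.098] eff6 [0.0822 0.0814] 21.15
```

Emit:
{"fn": "servo_tool", "kwargs": {
  "steps": [
    [[0,0,0],0.024,255],
    [[0,0,0],0.048,255],
    [[0,0,0],0.072,255],
    [[0,0,0],0.096,255],
    [[0,0,0],0.12,255],
    [[0,0,0],0.138,255],
    [[0,0,0],0.1455,255],
    [[0,0,0],0.1455,255]
  ]
}}

```text
time_s: 21.95
tool_pos: [579.4, -54.6, 125.0]
orientation: [-1.606, -2.7, 0.001]
force: [1.9, 1.3, -2.9]
opening: 0.294
```

```bash
python3 av.py 3
```

```text
yaw 118.53 deg q6 0.868 pos [579.4 -54.6 125. ] F [ 1.2  2.1 -2.7] tau [ 0.536 -0.255  0.044] tz [0.047 0.033 0.053] eff6 [0.15  0.082 0.062] 22.05
```

Emit:
{"fn": "servo_tool", "kwargs": {
  "steps": [
    [[0,0,0],0.025,255],
    [[0,0,0],0.05,255],
    [[0,0,0],0.075,255],
    [[0,0,0],0.095,255],
    [[0,0,0],0.108,255],
    [[0,0,0],0.115,255],
    [[0,0,0],0.115,255],
    [[0,0,0],0.115,255]
  ]
}}

```text
time_s: 22.85
tool_pos: [579.2, -54.7, 125.0]
orientation: [-2.064, -2.368, 0.002]
force: [-0.1, 0.7, -2.4]
opening: 0.295
```

```bash
python3 st.py
```

```text
yaw 97.83 deg q6 1.229 pos [579.2 -54.7 125. ] F [-0.1  0.7 -2.4] tau [0.248 0.097 0.089] eff6 0.066 22.85
```

Emit:
{"fn": "servo_tool", "kwargs": {
  "steps": [
    [[0,0,0],0.003,255],
    [[0,0,0],0.006,255],
    [[0,0,0],0.009,255],
    [[0,0,0],0.012,255],
    [[0,0,0],0.015,255],
    [[0,0,0],0.015,255],
    [[0,0,0],0.015,255],
    [[0,0,0],0.015,255]
  ]
}}

```text
time_s: 23.65
tool_pos: [579.3, -54.6, 124.9]
orientation: [-2.12, -2.318, 0.001]
force: [-2.4, -0.6, 0.3]
opening: 0.295
```

```bash
python3 st.py
```

```text
yaw 95.09 deg q6 1.277 pos [579.3 -54.6 124.9] F [-2.4 -0.6  0.3] tau [-0.164  0.61   0.093] eff6 0.077 23.65
```

Emit:
{"fn": "servo_tool", "kwargs": {
  "steps": [
    [[0,0,0],0.004,255],
    [[0,0,0],0.008,255],
    [[0,0,0],0.011,255],
    [[0,0,0],0.014,255],
    [[0,0,0],0.016,255],
    [[0,0,0],0.016,255],
    [[0,0,0],0.016,255],
    [[0,0,0],0.016,255]
  ]
}}

```text
time_s: 24.45
tool_pos: [579.3, -54.5, 124.9]
orientation: [-2.178, -2.264, 0.001]
force: [-3.6, -2.1, -0.6]
opening: 0.298
```

```bash
python3 st.py
```

```text
yaw 92.21 deg q6 1.327 pos [579.3 -54.5 124.9] F [-3.6 -2.1 -0.6] tau [-0.413  1.05   0.079] eff6 0.084 24.45
```

Emit:
{"fn": "servo_tool", "kwargs": {
  "steps": [
    [[0,0,0],0.004,255],
    [[0,0,0],0.008,255],
    [[0,0,0],0.011,255],
    [[0,0,0],0.014,255],
    [[0,0,0],0.016,255],
    [[0,0,0],0.016,255],
    [[0,0,0],0.016,255],
    [[0,0,0],0.016,255]
  ]
}}

```text
time_s: 25.25
tool_pos: [579.3, -54.5, 124.9]
orientation: [-2.235, -2.208, 0.001]
force: [-5.5, -1.9, -0.4]
opening: 0.296
```

```bash
python3 st.py
```

```text
yaw 89.31 deg q6 1.378 pos [579.3 -54.5 124.9] F [-5.5 -1.9 -0.4] tau [-0.521  1.144  0.075] eff6 0.087 25.25
```

Emit:
{"fn": "servo_tool", "kwargs": {
  "steps": [
    [[0,-0.003,0],0.004,255],
    [[0,-0.003,0],0.008,255],
    [[0,-0.003,0],0.011,255],
    [[0,-0.003,0],0.014,255],
    [[0,-0.003,0],0.016,255],
    [[0,-0.003,0],0.016,255],
    [[0,-0.003,0],0.016,255],
    [[0,-0.003,0],0.016,255]
  ]
}}

```text
time_s: 26.05
tool_pos: [579.1, -54.5, 125.0]
orientation: [2.289, 2.152, 0.0]
force: [-2.5, -2.6, -2.1]
opening: 0.296
```

```bash
python3 st.py
```

```text
yaw 86.46 deg q6 1.428 pos [579.1 -54.5 125. ] F [-2.5 -2.6 -2.1] tau [-0.631  0.757  0.084] eff6 0.082 26.05
```

Emit:
{"fn": "servo_tool", "kwargs": {
  "steps": [
    [[0,0,0],0.004,255],
    [[0,0,0],0.008,255],
    [[0,0,0],0.011,255],
    [[0,0,0],0.014,255],
    [[0,0,0],0.016,255],
    [[0,0,0],0.016,255],
    [[0,0,0],0.016,255],
    [[0,0,0],0.016,255]
  ]
}}

```text
time_s: 26.85
tool_pos: [579.0, -54.4, 125.0]
orientation: [2.342, 2.094, -0.0]
force: [-2.7, -3.2, -2.5]
opening: 0.297
```

```bash
python3 st.py
```

```text
yaw 83.59 deg q6 1.478 pos [579.  -54.4 125. ] F [-2.7 -3.2 -2.5] tau [-0.718  0.677  0.387] eff6 0.342 26.85
```

Emit:
{"fn": "servo_tool", "kwargs": {
  "steps": [
    [[0,0,0],-0.02,255],
    [[0,0,-0.06],-0.03,255],
    [[0,0,-0.14],-0.03,255],
    [[0.1,-0.115,-0.14],-0.07,255],
    [[0.25,-0.29,-0.14],-0.11,255],
    [[0.38,-0.44,-0.14],-0.13,255],
    [[0.413,-0.483,-0.14],-0.13,255],
    [[0.413,-0.483,-0.13],-0.13,255]
  ]
}}

```text
time_s: 27.65
tool_pos: [491.8, 40.2, 151.4]
orientation: [1.867, 2.526, 0.005]
force: [0.2, -0.3, -3.3]
opening: 0.294
```

```bash
python3 st.py
```

```text
yaw 107.06 deg q6 1.222 pos [491.8  40.2 151.4] F [ 0.2 -0.3 -3.3] tau [-0.085 -0.039 -0.026] eff6 0.046 27.65
```

```bash
python3 shot.py w7; python3 st.py
```

```text
[491.79990713  40.23611752 151.36007345] [1.86720742 2.52635174 0.00459841] tau [-0.08491135 -0.03883554 -0.02628856] F [ 0.18180526 -0.26578289 -3.30146793] q6 1.2224484142918683 27.65
yaw 107.06446305662631
yaw 107.01 deg q6 1.222 pos [493.1  39.3 151.3] F [ 0.6 -0.6 -3.2] tau [-0.079 -0.093 -0.005] eff6 0.018 27.7
```

View pics/w7.png

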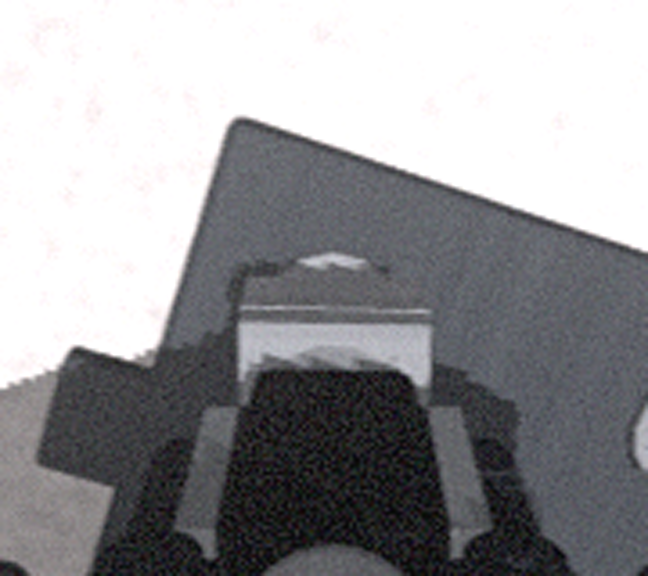

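Emit:
{"fn": "servo_tool", "kwargs": {
  "steps": [
    [[-0.0045,-0.0035,0.03],0,255],
    [[-0.0045,-0.0035,0.045],0,255],
    [[-0.0045,-0.0035,0.06],0,255],
    [[-0.0045,-0.0035,0.075],0,255],
    [[-0.0045,-0.0035,0.09],0,255],
    [[-0.0045,-0.0035,0.105],0,255],
    [[-0.0045,-0.0035,0.12],0,255],
    [[-0.0045,-0.0035,0.132],0,255]
  ]
}}

```text
time_s: 28.5
tool_pos: [491.8, 37.4, 124.3]
orientation: [-1.869, -2.525, 0.0]
force: [0.5, 0.6, -3.6]
opening: 0.294
```

```bash
python3 st.py
```

```text
yaw 106.98 deg q6 1.219 pos [491.8  37.4 124.3] F [ 0.5  0.6 -3.6] tau [-0.021 -0.01   0.01 ] eff6 0.000 28.5
```

Emit:
{"fn": "servo_tool", "kwargs": {
  "steps": [
    [[0.001,0.001,0],0.03,255],
    [[0.002,0.001,0],0.06,255],
    [[0.002,0.001,0],0.09,255],
    [[0.002,0.001,0],0.115,255],
    [[0.002,0.001,0],0.138,255],
    [[0.002,0.001,0],0.152,255],
    [[0.002,0.001,0],0.158,255],
    [[0.002,0.001,0],0.16,255]
  ]
}}

```text
time_s: 29.3
tool_pos: [491.7, 38.1, 124.4]
orientation: [-2.437, -1.981, -0.0]
force: [0.4, 0.8, -5.4]
opening: 0.301
```

```bash
python3 st.py
```

```text
yaw 78.20 deg q6 1.723 pos [491.7  38.1 124.4] F [ 0.4  0.8 -5.4] tau [0.185 0.017 0.076] eff6 0.098 29.3
```

Emit:
{"fn": "servo_tool", "kwargs": {
  "steps": [
    [[0,0,0],0.004,255],
    [[0,0,0],0.009,255],
    [[0,0,0],0.013,255],
    [[0,0,0],0.016,255],
    [[0,0,0],0.018,255],
    [[0,0,0],0.018,255],
    [[0,0,0],0.018,255],
    [[0,0,0],0.018,255]
  ]
}}

```text
time_s: 30.1
tool_pos: [491.7, 38.0, 124.5]
orientation: [-2.493, -1.911, 0.0]
force: [-0.0, 2.6, -6.9]
opening: 0.298
```

```bash
python3 st.py
```

```text
yaw 74.95 deg q6 1.779 pos [491.7  38.  124.5] F [-0.   2.6 -6.9] tau [0.589 0.112 0.063] eff6 0.080 30.1
```

Emit:
{"fn": "servo_tool", "kwargs": {
  "steps": [
    [[0,0,0],0.004,255],
    [[0,0,0],0.009,255],
    [[0,0,0],0.013,255],
    [[0,0,0],0.016,255],
    [[0,0,0],0.017,255],
    [[0,0,0],0.017,255],
    [[0,0,0],0.017,255],
    [[0,0,0],0.017,255]
  ]
}}

```text
time_s: 30.9
tool_pos: [491.7, 38.0, 124.5]
orientation: [-2.543, -1.844, 0.0]
force: [-1.5, 3.0, -7.2]
opening: 0.299
```

```bash
python3 st.py
```

```text
yaw 71.89 deg q6 1.833 pos [491.7  38.  124.5] F [-1.5  3.  -7.2] tau [0.857 0.292 0.039] eff6 0.086 30.9
```

Emit:
{"fn": "servo_tool", "kwargs": {
  "steps": [
    [[0,0,0],0.004,255],
    [[0,0,0],0.009,255],
    [[0,0,0],0.013,255],
    [[0,0,0],0.016,255],
    [[0,0,0],0.017,255],
    [[0,0,0],0.017,255],
    [[0,0,0],0.017,255],
    [[0,0,0],0.017,255]
  ]
}}

```text
time_s: 31.7
tool_pos: [491.6, 37.9, 124.5]
orientation: [-2.591, -1.775, 0.001]
force: [-1.6, 3.7, -6.7]
opening: 0.298
```

```bash
python3 st.py
```

```text
yaw 68.82 deg q6 1.886 pos [491.6  37.9 124.5] F [-1.6  3.7 -6.7] tau [0.905 0.547 0.082] eff6 0.088 31.7
```

Emit:
{"fn": "servo_tool", "kwargs": {
  "steps": [
    [[0,0,0],0.004,255],
    [[0,0,0],0.008,255],
    [[0,0,0],0.012,255],
    [[0,0,0],0.015,255],
    [[0,0,0],0.016,255],
    [[0,0,0],0.016,255],
    [[0,0,0],0.016,255],
    [[0,0,0],0.016,255]
  ]
}}

```text
time_s: 32.5
tool_pos: [491.6, 37.9, 124.5]
orientation: [-2.635, -1.709, 0.001]
force: [-3.6, 4.6, -6.7]
opening: 0.297
```

```bash
python3 st.py
```

```text
yaw 65.94 deg q6 1.936 pos [491.6  37.9 124.5] F [-3.6  4.6 -6.7] tau [1.049 0.726 0.076] eff6 0.089 32.5
```

Emit:
{"fn": "servo_tool", "kwargs": {
  "steps": [
    [[0.0015,-0.003,0],0.004,255],
    [[0.0015,-0.003,0],0.008,255],
    [[0.0015,-0.003,0],0.012,255],
    [[0.0015,-0.003,0],0.015,255],
    [[0.0015,-0.003,0],0.016,255],
    [[0.0015,-0.003,0],0.016,255],
    [[0.0015,-0.003,0],0.016,255],
    [[0.0015,-0.003,0],0.016,255]
  ]
}}

```text
time_s: 33.3
tool_pos: [491.5, 38.2, 124.6]
orientation: [2.677, 1.643, -0.0]
force: [-2.0, 1.5, -8.8]
opening: 0.299
```

```bash
python3 st.py
```

```text
yaw 63.06 deg q6 1.988 pos [491.5  38.2 124.6] F [-2.   1.5 -8.8] tau [0.369 0.409 0.29 ] eff6 0.248 33.3
```

Emit:
{"fn": "servo_tool", "kwargs": {
  "steps": [
    [[0,0,0],0.004,255],
    [[0,0,0],0.008,255],
    [[0,0,0],0.012,255],
    [[0,0,0],0.015,255],
    [[0,0,0],0.016,255],
    [[0,0,0],0.016,255],
    [[0,0,0],0.016,255],
    [[0,0,0],0.016,255]
  ]
}}

```text
time_s: 34.1
tool_pos: [491.5, 38.3, 124.6]
orientation: [2.718, 1.575, -0.0]
force: [-1.5, 0.2, -9.7]
opening: 0.298
```

```bash
python3 st.py
```

```text
yaw 60.18 deg q6 2.038 pos [491.5  38.3 124.6] F [-1.5  0.2 -9.7] tau [0.108 0.47  0.57 ] eff6 0.581 34.1
```

Emit:
{"fn": "servo_tool", "kwargs": {
  "steps": [
    [[0,0,0],-0.035,255],
    [[0,0,-0.06],-0.045,255],
    [[0,0,-0.14],-0.05,255],
    [[-0.09,0.05,-0.14],-0.095,255],
    [[-0.24,0.13,-0.14],-0.14,255],
    [[-0.37,0.2,-0.14],-0.185,255],
    [[-0.397,0.213,-0.14],-0.23,255],
    [[-0.397,0.213,-0.14],-0.275,255]
  ]
}}

```text
time_s: 34.9
tool_pos: [491.7, -54.1, 154.7]
orientation: [1.804, 2.564, 0.002]
force: [0.2, 0.5, -3.3]
opening: 0.296
```

Emit:
{"fn": "servo_tool", "kwargs": {
  "steps": [
    [[0,0,0],-0.045,255],
    [[0,0,0],-0.09,255],
    [[0,0,0],-0.135,255],
    [[0,0,0],-0.175,255],
    [[0,0,0],-0.188,255],
    [[0,0,0],-0.188,255],
    [[0,0,0],-0.188,255],
    [[0,0,0],-0.188,255]
  ]
}}

```text
time_s: 35.7
tool_pos: [489.8, -52.0, 153.3]
orientation: [0.985, 2.981, -0.0]
force: [0.4, 0.6, -2.1]
opening: 0.299
```

```bash
python3 shot.py w8
```

```text
[489.79574887 -52.0469585  153.30178907] [ 9.84699551e-01  2.98110786e+00 -5.06836214e-05] tau [0.00455014 0.00041946 0.02896239] F [ 0.36835359  0.55522738 -2.0823595 ] q6 0.4009571796945018 35.7
yaw 143.44181331929346
```

View pics/w8.png

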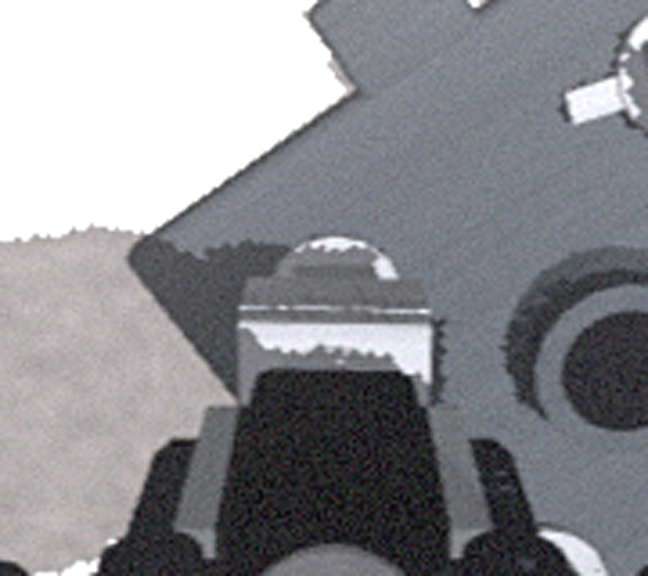

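Emit:
{"fn": "servo_tool", "kwargs": {
  "steps": [
    [[0.004,0,0.03],0,255],
    [[0.004,0,0.055],0,255],
    [[0.004,0,0.07],0,255],
    [[0.004,0,0.085],0,255],
    [[0.004,0,0.1],0,255],
    [[0.004,0,0.115],0,255],
    [[0.004,0,0.13],0,255],
    [[0.004,0,0.142],0,255]
  ]
}}

```text
time_s: 36.55
tool_pos: [488.7, -51.4, 124.1]
orientation: [0.983, 2.983, -0.0]
force: [0.1, -0.7, -2.2]
opening: 0.296
```

```bash
python3 st.py
```

```text
yaw 143.51 deg q6 0.400 pos [488.7 -51.4 124.1] F [ 0.1 -0.7 -2.2] tau [-0.149 -0.247  0.002] eff6 0.008 36.55
```

Emit:
{"fn": "servo_tool", "kwargs": {
  "steps": [
    [[0,0,0],0.03,255],
    [[0,0,0],0.06,255],
    [[0,0,0],0.08,255],
    [[0,0,0],0.095,255],
    [[0,0,0],0.105,255],
    [[0,0,0],0.11,255],
    [[0,0,0],0.11,255],
    [[0,0,0],0.11,255]
  ]
}}

```text
time_s: 37.35
tool_pos: [489.1, -51.4, 124.4]
orientation: [1.48, 2.769, 0.001]
force: [3.8, -1.2, -4.9]
opening: 0.299
```

```bash
python3 st.py
```

```text
yaw 123.75 deg q6 0.746 pos [489.1 -51.4 124.4] F [ 3.8 -1.2 -4.9] tau [-0.185 -0.902  0.072] eff6 0.070 37.35
```

Emit:
{"fn": "servo_tool", "kwargs": {
  "steps": [
    [[-0.0015,0.002,0],0.025,255],
    [[-0.0015,0.002,0],0.045,255],
    [[-0.0015,0.002,0],0.062,255],
    [[-0.0015,0.002,0],0.075,255],
    [[-0.0015,0.002,0],0.084,255],
    [[-0.0015,0.002,0],0.088,255],
    [[-0.0015,0.002,0],0.088,255],
    [[-0.0015,0.002,0],0.088,255]
  ]
}}

```text
time_s: 38.15
tool_pos: [489.0, -51.4, 124.3]
orientation: [1.848, 2.539, -0.0]
force: [4.4, -0.8, -4.3]
opening: 0.296
```

```bash
python3 st.py
```

```text
yaw 107.90 deg q6 1.022 pos [489.  -51.4 124.3] F [ 4.4 -0.8 -4.3] tau [-0.442 -0.828  0.048] eff6 0.074 38.15
```

Emit:
{"fn": "servo_tool", "kwargs": {
  "steps": [
    [[-0.001,0.0025,0],0.004,255],
    [[-0.001,0.0025,0],0.008,255],
    [[-0.001,0.0025,0],0.012,255],
    [[-0.001,0.0025,0],0.015,255],
    [[-0.001,0.0025,0],0.017,255],
    [[-0.001,0.0025,0],0.017,255],
    [[-0.001,0.0025,0],0.017,255],
    [[-0.001,0.0025,0],0.017,255]
  ]
}}

```text
time_s: 38.95
tool_pos: [489.3, -51.4, 124.3]
orientation: [1.916, 2.489, -0.001]
force: [-0.2, -3.1, -1.4]
opening: 0.298
```

```bash
python3 st.py
```

```text
yaw 104.82 deg q6 1.076 pos [489.3 -51.4 124.3] F [-0.2 -3.1 -1.4] tau [-0.758 -0.243  0.088] eff6 0.079 38.95
```

Emit:
{"fn": "servo_tool", "kwargs": {
  "steps": [
    [[0,0,0],0.004,255],
    [[0,0,0],0.008,255],
    [[0,0,0],0.012,255],
    [[0,0,0],0.016,255],
    [[0,0,0],0.018,255],
    [[0,0,0],0.018,255],
    [[0,0,0],0.018,255],
    [[0,0,0],0.018,255]
  ]
}}

```text
time_s: 39.75
tool_pos: [489.2, -51.4, 124.2]
orientation: [-1.986, -2.434, 0.001]
force: [0.0, -4.5, -0.9]
opening: 0.296
```

```bash
python3 st.py
```

```text
yaw 101.58 deg q6 1.133 pos [489.2 -51.4 124.2] F [ 0.  -4.5 -0.9] tau [-0.989 -0.036  0.057] eff6 0.080 39.75
```

Emit:
{"fn": "servo_tool", "kwargs": {
  "steps": [
    [[-0.002,0,0],0.005,255],
    [[-0.002,0,0],0.01,255],
    [[-0.002,0,0],0.014,255],
    [[-0.002,0,0],0.017,255],
    [[-0.002,0,0],0.019,255],
    [[-0.002,0,0],0.019,255],
    [[-0.002,0,0],0.019,255],
    [[-0.002,0,0],0.019,255]
  ]
}}

```text
time_s: 40.55
tool_pos: [489.3, -51.6, 124.2]
orientation: [-2.057, -2.374, 0.0]
force: [-1.3, -2.1, 0.2]
opening: 0.297
```

```bash
python3 st.py
```

```text
yaw 98.17 deg q6 1.192 pos [489.3 -51.6 124.2] F [-1.3 -2.1  0.2] tau [-0.614  0.217  0.058] eff6 0.079 40.55
```

Emit:
{"fn": "servo_tool", "kwargs": {
  "steps": [
    [[0,0,0],0.005,255],
    [[0,0,0],0.01,255],
    [[0,0,0],0.014,255],
    [[0,0,0],0.017,255],
    [[0,0,0],0.019,255],
    [[0,0,0],0.019,255],
    [[0,0,0],0.019,255],
    [[0,0,0],0.019,255]
  ]
}}

```text
time_s: 41.35
tool_pos: [489.3, -51.6, 124.2]
orientation: [-2.127, -2.311, 0.0]
force: [-1.6, -2.2, 1.2]
opening: 0.295
```

```bash
python3 st.py
```

```text
yaw 94.74 deg q6 1.251 pos [489.3 -51.6 124.2] F [-1.6 -2.2  1.2] tau [-0.518  0.425  0.039] eff6 0.080 41.35
```

Emit:
{"fn": "servo_tool", "kwargs": {
  "steps": [
    [[0,0,0],0.005,255],
    [[0,0,0],0.01,255],
    [[0,0,0],0.014,255],
    [[0,0,0],0.017,255],
    [[0,0,0],0.019,255],
    [[0,0,0],0.019,255],
    [[0,0,0],0.019,255],
    [[0,0,0],0.019,255]
  ]
}}

```text
time_s: 42.15
tool_pos: [489.3, -51.7, 124.1]
orientation: [-2.195, -2.247, 0.0]
force: [-3.4, -2.1, 0.6]
opening: 0.296
```

```bash
python3 st.py
```

```text
yaw 91.32 deg q6 1.311 pos [489.3 -51.7 124.1] F [-3.4 -2.1  0.6] tau [-0.475  0.684  0.143] eff6 0.115 42.15
```

Emit:
{"fn": "servo_tool", "kwargs": {
  "steps": [
    [[0,0,0],0.003,255],
    [[0,0,0],0.006,255],
    [[0,0,0],0.009,255],
    [[0,0,0],0.011,255],
    [[0,0,0],0.011,255],
    [[0,0,0],0.011,255],
    [[0,0,0],0.011,255],
    [[0,0,0],0.011,255]
  ]
}}

```text
time_s: 42.95
tool_pos: [489.2, -51.7, 124.1]
orientation: [-2.234, -2.208, 0.0]
force: [-3.5, -2.5, 0.1]
opening: 0.298
```

```bash
python3 st.py
```

```text
yaw 89.34 deg q6 1.346 pos [489.2 -51.7 124.1] F [-3.5 -2.5  0.1] tau [-0.515  0.848  0.355] eff6 0.342 42.95
```

Emit:
{"fn": "servo_tool", "kwargs": {
  "steps": [
    [[0,0,0],-0.025,255],
    [[0,0,-0.06],-0.03,255],
    [[0,0,-0.14],-0.03,255],
    [[0.1,0.105,-0.14],-0.07,255],
    [[0.26,0.27,-0.14],-0.11,255],
    [[0.41,0.43,-0.14],-0.123,255],
    [[0.44,0.459,-0.14],-0.123,255],
    [[0.44,0.459,-0.14],-0.123,255]
  ]
}}

```text
time_s: 43.75
tool_pos: [584.3, 36.8, 153.1]
orientation: [1.766, 2.596, 0.004]
force: [-0.5, 0.3, -3.8]
opening: 0.3
```

```bash
python3 shot.py w9; python3 st.py
```

```text
[584.29311848  36.80712041 153.05413992] [1.76644178 2.59603658 0.0044418 ] tau [-0.00958551  0.07427167 -0.0006523 ] F [-0.50560627  0.25245064 -3.78405606] q6 1.1468715255083155 43.75
yaw 111.53431348026872
yaw 111.48 deg q6 1.146 pos [582.6  35.9 152.5] F [ 0.5 -0.2 -3.3] tau [-0.03   0.046  0.007] eff6 0.018 43.8
```

View pics/w9.png

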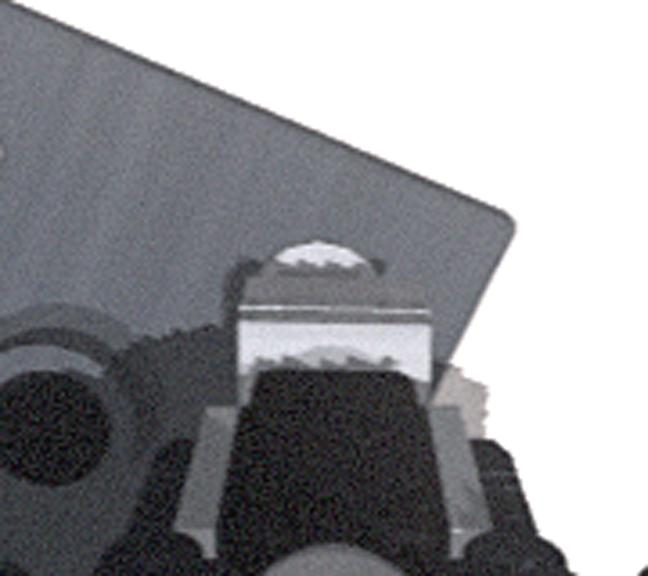

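```bash
python3 shot.py w9; python3 shot.py w9b
```

```text
[582.62405154  35.91898088 152.50209596] [-1.76839028e+00 -2.59642212e+00 -1.35268817e-03] tau [-0.02985031  0.04649108  0.0072272 ] F [ 0.51410861 -0.20869472 -3.26355129] q6 1.146381987462069 43.8
yaw 111.4834460208263
[581.64852655  35.30212001 152.18393741] [-1.76890305e+00 -2.59498405e+00  2.13789075e-04] tau [-0.03124852  0.05257205 -0.00282139] F [-0.0217036  -0.27981859 -3.38226939] q6 1.1461643557220844 43.85
yaw 111.43841717409673
```

View pics/w9b.png

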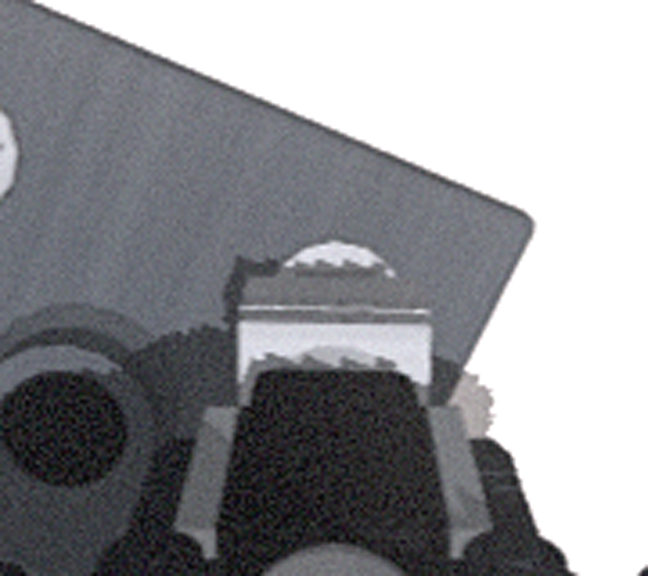

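Emit:
{"fn": "servo_tool", "kwargs": {
  "steps": [
    [[0.001,0,0.025],0,255],
    [[0.001,0,0.05],0,255],
    [[0.001,0,0.065],0,255],
    [[0.001,0,0.08],0,255],
    [[0.001,0,0.095],0,255],
    [[0.001,0,0.11],0,255],
    [[0.001,0,0.125],0,255],
    [[0.001,0,0.137],0,255]
  ]
}}

```text
time_s: 44.7
tool_pos: [582.1, 35.5, 124.5]
orientation: [-1.768, -2.596, 0.0]
force: [-0.7, 0.8, -3.6]
opening: 0.298
```

```bash
python3 st.py
```

```text
yaw 111.49 deg q6 1.146 pos [582.1  35.5 124.5] F [-0.7  0.8 -3.6] tau [-0.026 -0.002 -0.025] eff6 0.000 44.7
```

Emit:
{"fn": "servo_tool", "kwargs": {
  "steps": [
    [[0,0,0],0.03,255],
    [[0,0,0],0.06,255],
    [[0,0,0],0.08,255],
    [[0,0,0],0.095,255],
    [[0,0,0],0.105,255],
    [[0,0,0],0.11,255],
    [[0,0,0],0.11,255],
    [[0,0,0],0.11,255]
  ]
}}

```text
time_s: 45.5
tool_pos: [582.0, 35.4, 124.5]
orientation: [-2.188, -2.254, 0.001]
force: [0.2, -0.8, -5.9]
opening: 0.297
```

```bash
python3 st.py
```

```text
yaw 91.71 deg q6 1.491 pos [582.   35.4 124.5] F [ 0.2 -0.8 -5.9] tau [-0.158 -0.053  0.062] eff6 0.071 45.5
```

Emit:
{"fn": "servo_tool", "kwargs": {
  "steps": [
    [[0,0,0],0.025,255],
    [[0,0,0],0.045,255],
    [[0,0,0],0.062,255],
    [[0,0,0],0.075,255],
    [[0,0,0],0.084,255],
    [[0,0,0],0.088,255],
    [[0,0,0],0.088,255],
    [[0,0,0],0.088,255]
  ]
}}

```text
time_s: 46.3
tool_pos: [581.8, 35.4, 124.5]
orientation: [-2.478, -1.931, 0.001]
force: [-0.8, -1.3, -5.8]
opening: 0.297
```

```bash
python3 st.py
```

```text
yaw 75.86 deg q6 1.768 pos [581.8  35.4 124.5] F [-0.8 -1.3 -5.8] tau [-0.191  0.204  0.061] eff6 0.074 46.3
```

Emit:
{"fn": "servo_tool", "kwargs": {
  "steps": [
    [[0,0,0],0.004,255],
    [[0,0,0],0.009,255],
    [[0,0,0],0.013,255],
    [[0,0,0],0.016,255],
    [[0,0,0],0.018,255],
    [[0,0,0],0.018,255],
    [[0,0,0],0.018,255],
    [[0,0,0],0.018,255]
  ]
}}

```text
time_s: 47.1
tool_pos: [581.8, 35.4, 124.6]
orientation: [-2.532, -1.86, 0.001]
force: [-2.7, -1.1, -6.5]
opening: 0.298
```

```bash
python3 st.py
```

```text
yaw 72.60 deg q6 1.824 pos [581.8  35.4 124.6] F [-2.7 -1.1 -6.5] tau [-0.193  0.527  0.1  ] eff6 0.080 47.1
```

Emit:
{"fn": "servo_tool", "kwargs": {
  "steps": [
    [[0,0,0],0.005,255],
    [[0,0,0],0.01,255],
    [[0,0,0],0.014,255],
    [[0,0,0],0.017,255],
    [[0,0,0],0.019,255],
    [[0,0,0],0.019,255],
    [[0,0,0],0.019,255],
    [[0,0,0],0.019,255]
  ]
}}

```text
time_s: 47.9
tool_pos: [581.8, 35.5, 124.6]
orientation: [-2.586, -1.783, 0.001]
force: [-3.1, -0.6, -7.7]
opening: 0.297
```

```bash
python3 st.py
```

```text
yaw 69.18 deg q6 1.884 pos [581.8  35.5 124.6] F [-3.1 -0.6 -7.7] tau [-0.245  0.827  0.067] eff6 0.082 47.9
```

Emit:
{"fn": "servo_tool", "kwargs": {
  "steps": [
    [[0,-0.002,0],0.005,255],
    [[0,-0.002,0],0.01,255],
    [[0,-0.002,0],0.014,255],
    [[0,-0.002,0],0.017,255],
    [[0,-0.002,0],0.019,255],
    [[0,-0.002,0],0.019,255],
    [[0,-0.002,0],0.019,255],
    [[0,-0.002,0],0.019,255]
  ]
}}

```text
time_s: 48.7
tool_pos: [581.7, 35.5, 124.7]
orientation: [-2.638, -1.705, 0.0]
force: [-2.4, -1.8, -9.1]
opening: 0.295
```

```bash
python3 st.py
```

```text
yaw 65.76 deg q6 1.944 pos [581.7  35.5 124.7] F [-2.4 -1.8 -9.1] tau [-0.41   0.796  0.071] eff6 0.077 48.7
```

Emit:
{"fn": "servo_tool", "kwargs": {
  "steps": [
    [[0,0,0],0.005,255],
    [[0,0,0],0.01,255],
    [[0,0,0],0.014,255],
    [[0,0,0],0.017,255],
    [[0,0,0],0.019,255],
    [[0,0,0],0.019,255],
    [[0,0,0],0.019,255],
    [[0,0,0],0.019,255]
  ]
}}

```text
time_s: 49.5
tool_pos: [581.7, 35.6, 124.8]
orientation: [-2.688, -1.626, 0.0]
force: [-3.9, -1.1, -8.0]
opening: 0.298
```

```bash
python3 st.py
```

```text
yaw 62.34 deg q6 2.004 pos [581.7  35.6 124.8] F [-3.9 -1.1 -8. ] tau [-0.453  0.887  0.06 ] eff6 0.080 49.5
```

Emit:
{"fn": "servo_tool", "kwargs": {
  "steps": [
    [[0,0,0],0.005,255],
    [[0,0,0],0.01,255],
    [[0,0,0],0.014,255],
    [[0,0,0],0.017,255],
    [[0,0,0],0.019,255],
    [[0,0,0],0.019,255],
    [[0,0,0],0.019,255],
    [[0,0,0],0.019,255]
  ]
}}

```text
time_s: 50.3
tool_pos: [581.7, 35.6, 124.8]
orientation: [-2.735, -1.545, 0.0]
force: [-4.3, -1.6, -9.0]
opening: 0.298
```

```bash
python3 st.py
```

```text
yaw 58.92 deg q6 2.063 pos [581.7  35.6 124.8] F [-4.3 -1.6 -9. ] tau [-0.412  1.076  0.068] eff6 0.083 50.3
```

Emit:
{"fn": "servo_tool", "kwargs": {
  "steps": [
    [[0,0,0],0.005,255],
    [[0,0,0],0.009,255],
    [[0,0,0],0.013,255],
    [[0,0,0],0.016,255],
    [[0,0,0],0.018,255],
    [[0,0,0],0.018,255],
    [[0,0,0],0.018,255],
    [[0,0,0],0.018,255]
  ]
}}

```text
time_s: 51.1
tool_pos: [581.6, 35.6, 124.8]
orientation: [-2.778, -1.467, 0.0]
force: [-5.4, -1.3, -9.0]
opening: 0.297
```

```bash
python3 st.py
```

```text
yaw 55.69 deg q6 2.120 pos [581.6  35.6 124.8] F [-5.4 -1.3 -9. ] tau [-0.421  1.212  0.325] eff6 0.386 51.1
```

Emit:
{"fn": "servo_tool", "kwargs": {
  "steps": [
    [[0,0,0],-0.03,255],
    [[0,0,-0.06],-0.035,255],
    [[0,0,-0.16],-0.035,255],
    [[0.06,-0.12,-0.26],-0.07,255],
    [[0.15,-0.31,-0.3],-0.11,255],
    [[0.25,-0.52,-0.3],-0.15,255],
    [[0.35,-0.73,-0.3],-0.195,255],
    [[0.45,-0.94,-0.3],-0.239,255]
  ]
}}

```text
time_s: 51.9
tool_pos: [480.4, 218.9, 189.0]
orientation: [2.04, 2.383, 0.017]
force: [-0.2, 0.9, -3.2]
opening: 0.295
```

```bash
python3 st.py; python3 - <<'E'
from station import *
from h import *
s=state();print(local(s,[434.7,289,s["tool_pos"][2]]))
E
```

```text
yaw 98.87 deg q6 1.720 pos [480.4 218.9 189. ] F [-0.2  0.9 -3.2] tau [ 0.084 -0.045 -0.008] eff6 0.327 51.9
[ 76.25612288 -34.30101192  -0.11898319]
```

Emit:
{"fn": "servo_tool", "kwargs": {
  "steps": [
    [[0.15,-0.06,0],0,255],
    [[0.32,-0.125,0],0,255],
    [[0.393,-0.154,0.04],0,255],
    [[0.393,-0.154,0.08],0,255],
    [[0.393,-0.154,0.1],0,255],
    [[0.393,-0.154,0.1],0,255],
    [[0.393,-0.154,0.1],0,255],
    [[0.393,-0.154,0.1],0,255]
  ]
}}

```text
time_s: 52.7
tool_pos: [435.9, 288.5, 165.3]
orientation: [2.048, 2.381, 0.002]
force: [0.3, -1.0, -3.4]
opening: 0.296
```

```bash
python3 shot.py w10
```

```text
[435.90389456 288.53519477 165.30515258] [2.04830514e+00 2.38147042e+00 1.95545859e-03] tau [ 0.0248852  -0.01755144 -0.00536833] F [ 0.30968432 -0.98332793 -3.41690516] q6 1.8816277259773608 52.7
yaw 98.60230095477063
```

View pics/w10.png

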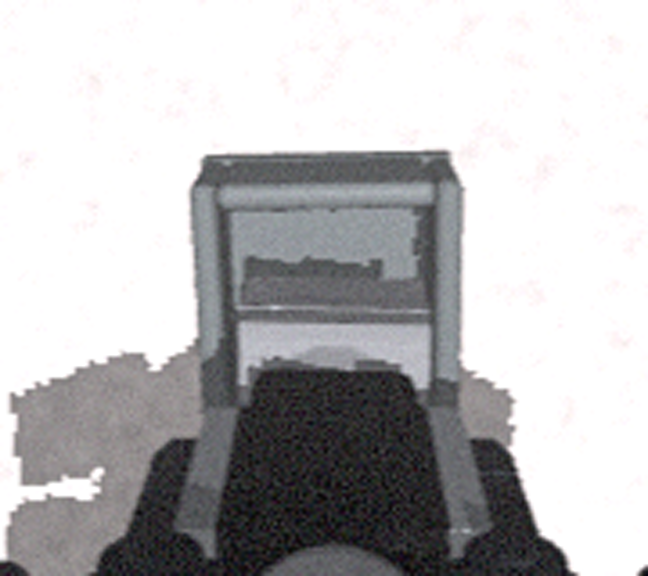

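Emit:
{"fn": "servo_tool", "kwargs": {
  "steps": [
    [[0.002,-0.0075,0.03],0,255],
    [[0.002,-0.0075,0.07],0,255],
    [[0.002,-0.0075,0.11],0,255],
    [[0.002,-0.0075,0.15],0,255],
    [[0.002,-0.0075,0.19],0,255],
    [[0.002,-0.0075,0.22],0,255],
    [[0.002,-0.0075,0.235],0,255],
    [[0.002,-0.0075,0.2425],0,255]
  ]
}}

```text
time_s: 53.55
tool_pos: [433.1, 289.0, 116.0]
orientation: [-2.046, -2.383, 0.002]
force: [-2.9, -2.3, 4.9]
opening: 0.295
```

```bash
python3 st.py
```

```text
yaw 98.71 deg q6 1.883 pos [433.1 289.  116. ] F [-2.9 -2.3  4.9] tau [-0.347  0.686  0.006] eff6 -0.006 53.55
```

Emit:
{"fn": "servo_tool", "kwargs": {
  "steps": [
    [[0,0,-0.003],0,255],
    [[0,0,-0.003],0,180],
    [[0,0,-0.003],0,100],
    [[0,0,-0.003],0,0],
    [[0,0,-0.003],0,0],
    [[0,0,-0.003],0,0],
    [[0,0,-0.003],0,0],
    [[0,0,-0.003],0,0]
  ]
}}

```text
time_s: 54.35
tool_pos: [433.4, 289.1, 117.0]
orientation: [2.046, 2.384, 0.0]
force: [-0.4, -0.1, 0.7]
opening: 1.002
```

Emit:
{"fn": "servo_tool", "kwargs": {
  "steps": [
    [[0,0,-0.02],0,0],
    [[0,0,-0.1],0,0],
    [[0,0,-0.2],0,0],
    [[0,0,-0.35],0,0],
    [[0,0,-0.5],0,0],
    [[0,0,-0.6],0,0],
    [[0,0,-0.6],0,0],
    [[0,0,-0.6],0,0]
  ]
}}

```text
time_s: 55.15
tool_pos: [433.5, 289.2, 237.1]
orientation: [2.046, 2.383, 0.001]
force: [-0.6, -0.7, 0.3]
opening: 0.995
```

```bash
python3 - <<'E'
from station import *
from h import *
s=state();print(s["tool_pos"],s["force"],s["opening"],s["time_s"])
for n in ("wrist","top"):
    p=snapshot(n); im=p["color"][:,:,::-1]
    c=im[100:300,200:440] if n=="wrist" else im[130:240,160:360]
    cv2.imwrite(f"pics/end_{n}.png",cv2.resize(cv2.convertScaleAbs(c,alpha=1.5),None,fx=3,fy=3,interpolation=cv2.INTER_CUBIC))
E
```

```text
[433.48955506 289.15807253 237.14215691] [-0.62905965 -0.69695825  0.26200773] 0.994615128475858 55.15
```

View pics/end_wrist.png

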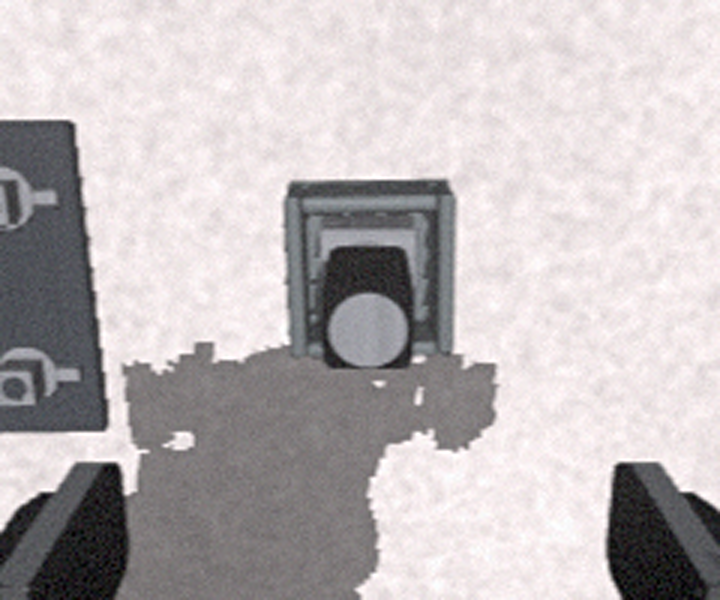

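View pics/end_top.png

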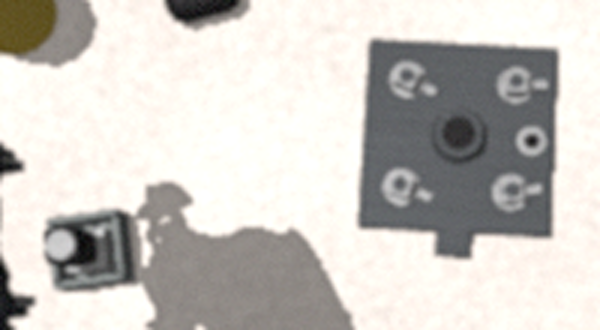

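Both pictures show the key upright in the middle of its holder (wrist crop 368,330; top crop 62,245). The nuts are on the foot, the washer lies where it was (530,140), and the gripper is clear. I'm handing in.

```bash
python3 -c "
from station import *
print(job_done())"
```

```text
the job is handed in; nothing more can be done
None
```

I handed the job in at about 55 s. By feel all four nuts are fully home, and the key is back upright in its holder.

- **First pass:** I brought nut2 and then nut4 about half way. I felt each stud bite as the joint-6 torque rose from about 0.025 to 0.08 N m, then turned roughly another 0.5 rad.
- **Second pass:** I took the nuts home in the order 4, 2, 1, 3. The final torques were about 0.34, 0.58, 0.34 and 0.39 N m.
- **Nut2 overshoot:** I made one step too many on nut2. Its 0.58 N m is above the 0.2–0.4 N m you advised. At 18 N m per rad that puts it near 1.23 rad, under the 1.24 limit but close, and I could not measure the angle directly.
- **Final pictures:** The key stands centred in the holder, and the gripper is open and well clear. The washer is where it was. I did not compare the other bystanders with the start.
- **Camera disagreement:** The wrist camera read about 2–3 mm to one side compared with where the key actually sat. I corrected for that, and the key went onto every nut with low force.

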